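# Lock the height stop of the specimen stand with a jam nut

## Robot

A 6-joint arm with a two-finger parallel gripper is mounted at the origin on the work surface. World frame = base frame: x ahead of the robot, y to its left, z up, the work surface at z = 0. Lengths are in m, angles in rad, forces in N, time in s.
With the tool pointing down it reaches from about 0.375 to 0.9 m from the base axis. Payload 3.1 kg.
Tool frame: the origin (TCP) lies between the finger pads; the fingertips stand 19 mm ahead of it and the grasp point (between the pads) is the TCP (ctrl.tcp_to_tips is the distance from the TCP to the fingertips, in m); z points along the fingers, y is the line along which they close (so a half turn about z gives the same grasp; the last joint's range is limited). The gripper opens to 85 mm and grips with 20 to 120 N. Pads are 22 mm wide; open, the fingers measure 114 mm over their backs; the gripper's body (76 mm by 85 mm) begins 54 mm behind the grasp point. The pads swing forward as they close: fully open they stand 13 mm farther back than shut.
Start: joints at [1.024, 0.527, 1.433, -0, 1.181, -0.178], TCP at [0.225, 0.583, 0.25] pointing down, gripper open.
Joint ranges: [-3.08, 3.08], [-0.75, 2.2], [0.22, 2.44], [-1.43, 4.57], [0, 2.65], [-2.85, 2.85]. Speed limits (rad/s): [2.79, 2.79, 3.14, 3.14, 3.14, 3.14].

## Interface

Orientations are given as a rotation vector (axis times angle).
In Python, from station import status, eyes, ctrl gives the robot as it stands.
- The arm moves only by the tool carry_out, never from a script. Its argument "rows" is a list of rows, each an object of numbers: "x", "y", "z": the shift along the tool's x, y, z in mm; "wx", "wy", "wz": the turn, a rotation vector about the tool's x, y, z in degrees. In form: [{"x": .., "y": .., "z": .., "wx": .., "wy": .., "wz": ..}, ...]. A call has 1 to 12 rows; each row shifts and turns the commanded pose from where the row before left it, along the tool's axes as they then stand; what a row does not reach is not made up. A row lasts 1/10 s, in which the tool goes at most 50 mm and 8.59 degrees, less where a joint would pass 70% of its speed; a pose out of reach is approached as far as the arm can. A call with a gripper value outside its range is refused whole. "fingers" is the opening, from 0 (shut) to 1 (fully open), set as the call begins (left out, the last holds). The fingers move at their own pace and stop on an object; "squeeze" is the grip in N (left out, the last holds). Time passes only in rows, so rows that do not move let the fingers close. It gives the time, the measured TCP pose, the force, the opening and the grip force at its end, in the units of the state.
- status.get_state(): the state, without advancing time (a new reading comes with each control period).
- eyes.get_image(name): name is "scene" or "top"; returns (picture, depth): 420x560x3 uint8, blue, green, red; 420x560 float32, m along the optical axis (not along the pixel's ray), 0 where there is no reading.
- eyes.calibration(name): a dict with "vfov" (degrees; the focal length in pixels is half the picture's height over the tangent of half this angle, whatever the lens; pixels are square), "cx", "cy" (the principal point, pixels), "dist_coeffs" ([k1, k2, p1, p2, k3] as OpenCV has them; the pictures are not rectified), "R" (3x3) and "t" (3): a world point X has camera coordinates R X + t. Camera axes: x right, y down, z forward; pixel columns grow to the right and rows downward; lengths in m; the calibration is good to about 2 mm. A picture is of the moment at which its call begins. calibration takes no time and is no camera call.
- ctrl.job_done(): hands the job in; it is judged then, once.
The state is a dict: "t": time; "q": joint angles; "joint_velocities": joint speeds; "joint_torque": joint torques, N m; "position": TCP position; "eef_rot": TCP orientation; "ft_force": force on the tool from outside, world axes, zero at the start; "torque": the same for the moment, N m; "gripper_width": finger opening in m; "grip_force": force on a finger pad.
Only numpy, scipy, OpenCV 4.12 (cv2) and the standard library are available. Lean on these libraries where they do the work, as an engineer would, in place of code of your own. Each camera call takes 0.05 s, during which the arm holds its last target. There are 200 camera calls.

## Task

Lock the height stop on the grey specimen stand: slide the spanner that fits fully home onto the lower (thick) nut, lying flat on the plate with its handle up against the steel stop block, and let go of it so that it holds that nut. Then turn the thin jam nut above it clockwise until it meets the washer on the lower nut and tighten it about an eighth of a turn more (at most a sixth), without letting the lower nut turn from its setting and without shoving the spanner hard. The spanner stays on the nut, and the smaller spanner and the spare nut on the table are left alone.

Things in the scene. Friction and masses are not known exactly. Their poses are not given: they have to be found in the camera images.
- stand: Fixed grey plate, 160 (x) x 300 (y) x 16 mm; origin under its centre on the table, z up. A threaded steel post, 25 mm across, rises at (0, 70) mm, top 84 mm above the table. A steel stop block (24 x 16, 22 mm high) stands on it at (-26, -120) mm. The spanner lies with its handle to the plate's -y; tightening swings it clockwise from above, to -x, onto the block.
- post_foot (a point): Point on the post's axis on the plate's upper face (16 mm above the table); axes as the stand's.
- stop_face (a point): Centre of the stop block's face that looks to the stand's +x: 14.5 mm to -x and 190 mm to -y of the post's axis, 11 mm above the plate. The handle (22 mm wide) of a spanner lying exactly along the stand's -y passes it with a 3.5 mm gap; push it over until it touches.
- lower_nut (a joint): Turn of the lower nut about the post, rad, counter-clockwise from above positive, 0 = its setting (always the start). About 0.15 N m of friction holds it, less than tightening the jam nut takes: if nothing holds it, it turns along with the jam nut. The spanner's jaw has about 0.08 rad of play on it.
- lower_top (a point): Centre of the lower nut's top, 40 mm above the table. Steel hexagon, 36 mm across flats (41.6 across corners), 24 mm high, standing on the plate. Two corners lie along this point's x axis, two flats face along its y axis; at its setting its x axis lies along the stand's y axis.
- jam_top (a point): Centre of the jam nut's top face, 56 mm above the table; the post ends 28 mm above it. Steel hexagon 36 mm across flats, 14 mm high (from 42 to 56 mm), above the lower nut and washer; two corners lie on this point's x axis, two flats face along its y axis. Its yaw does not tell how far it is from contact.
- jam_under (a point): Underside of the jam nut on the post's axis: 2 mm above lower_top when it meets the washer. It starts unscrewed 0.3 to 2.4 rad (thread 2 mm a turn: 0.1 to 0.8 mm, too fine to measure). It turns clockwise at about 0.03 N m until it meets the washer; then the torque rises and, once the play of the held lower nut (about 0.1 rad) is taken up, it goes on at 0.5 N m and stays where left.
- washer (a point): Top of the thin dark spring washer, 34 mm across, lying on the lower nut under the jam nut: 2 mm above lower_top when free, sinking 0.32 mm per rad of tightening after contact (0.25 mm for an eighth of a turn). While it is tightened, a gripper that has just stopped turning still reads a moment of 0.1 to 0.35 N m more than before contact.
- spanner: Loose steel open-end spanner, 0.3 kg, the wider jaw (37.5 mm). Origin: jaw centre, underside; z up, jaw opens to +x, handle to -x. Head 12 mm thick, 62 mm wide, x = +25 to -50 mm; jaw tips flare from x = +15; jaw back at x = -22 meets the nut's corner with the origin 1.4 mm past the post's axis. Handle 22 wide, 14 mm thick, to x = -200 mm; grip near x = -85, clear of the stop.
- small_spanner: Loose steel spanner of the same kind with a 25.5 mm jaw, too small, 190 mm long; same axes. Leave it alone.
- spare_nut: Spare steel hexagon nut, 30 mm across flats, 15 mm high, on the table; origin under its centre.

How it is judged:
By the outcome, as a careful person would: the job done as asked, in the order asked, and still so for the second after the job is handed in, with the robot touching nothing.
It also fails if it takes over 72 s, if anything falls off the work surface, if the arm or the gripper's body presses on something with over 40 N, if the wrist force passes 120 N, or if a joint passes its speed limit or range.

## Working session

There is one attempt and no reset: what is moved stays moved. The work goes in short steps, Python scripts to look and compute and a tool call to move; the robot and the scene stay as the last step left them, time stands still between calls to the robot, and variables do not carry over. Pictures are saved under pics/ and viewed, at most 10 in all, crops included, and the job is handed in when it is done.

Besides the shell and the picture viewer there is one more tool, called after "Call:" by a JSON object that holds its "method" and its "body", one argument or row to a line. carry_out: Moves the arm, as the interface text tells. Its arguments: {"type":"object","properties":{"rows":{"type":"array","items":{"type":"object","properties":{"x":{"type":"number"},"y":{"type":"number"},"z":{"type":"number"},"wx":{"type":"number"},"wy":{"type":"number"},"wz":{"type":"number"}}}},"fingers":{"type":"number"},"squeeze":{"type":"number"}},"required":["rows"]}

```bash
mkdir -p pics; ls
cat > h.py <<'E'
import numpy as np, cv2
from station import status, eyes, ctrl
def cal(n):
    c=eyes.calibration(n); f=210/np.tan(np.radians(c["vfov"])/2)
    K=np.array([[f,0,c["cx"]],[0,f,c["cy"]],[0,0,1]]); return K,np.array(c["dist_coeffs"],float),np.array(c["R"]),np.array(c["t"])
def ray(n,uv,z):
    K,d,R,t=cal(n); p=cv2.undistortPoints(np.array(uv,float).reshape(-1,1,2),K,d).reshape(-1,2)
    D=np.c_[p,np.ones(len(p))]@R; C=-R.T@t
    return C+D*((z-C[2])/D[:,2])[:,None]
def proj(n,X):
    K,d,R,t=cal(n); return cv2.projectPoints(np.array(X,float).reshape(-1,1,3),cv2.Rodrigues(R)[0],t,K,d)[0].reshape(-1,2)
E
python3 - <<'E'
from h import *
for n in("top","scene"):
    im,d=eyes.get_image(n); cv2.imwrite(f"pics/{n}0.png",im); np.save(f"{n}0.npy",d)
    K,dd,R,t=cal(n); print(n,K[0,0],dd,-R.T@t,R.round(3).tolist())
print(status.get_state())
E
```

```text
pics
top 532.1885929482681 [-0.15581781  0.          0.          0.          0.        ] [0.45062636 0.0139725  1.12150595] [[0.007, -1.0, 0.013], [-0.998, -0.008, -0.059], [0.059, -0.012, -0.998]]
scene 447.98704922677956 [0.02572623 0.         0.         0.         0.        ] [0.86577066 0.10679062 0.67780408] [[-0.277, 0.961, -0.016], [0.823, 0.229, -0.52], [-0.496, -0.157, -0.854]]
{'t': 0.1, 'q': array([ 1.02348170e+00,  5.28366635e-01,  1.43379792e+00, -1.22226204e-05,
        1.18139344e+00, -1.78489161e-01]), 'joint_velocities': array([ 0.00090154, -0.00314037, -0.00477818,  0.00075221, -0.00014751,
       -0.00056158]), 'joint_torque': array([-4.48585024e-04, -4.43308318e+01, -1.78586072e+01, -1.68141401e-04,
        3.91130467e-03, -2.98999183e-06]), 'position': array([0.22496792, 0.58244608, 0.24942791]), 'eef_rot': array([-5.75938081e-01, -3.08764872e+00,  2.89175677e-03]), 'ft_force': array([ 0.15645849, -0.11816543,  0.00454347]), 'torque': array([ 0.03714035,  0.02885693, -0.04175213]), 'grip_force': 0.0, 'gripper_width': 0.08561772880194629}
```

View pics/top0.png

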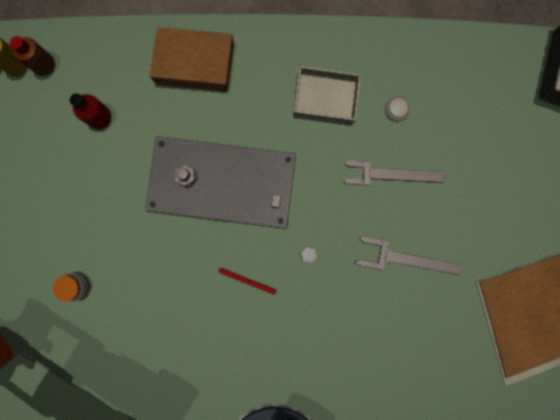

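View pics/scene0.png

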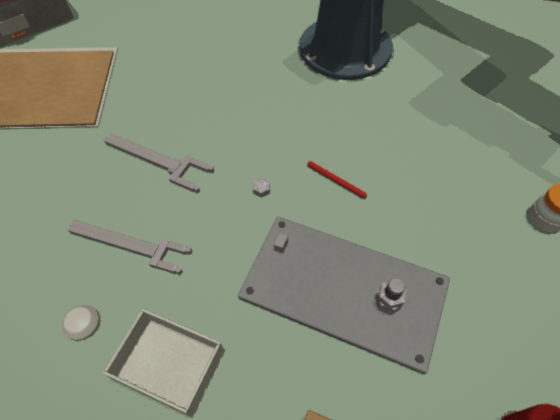

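The top view shows the plate (corners ≈(157,137), (295,150), (289,228), (147,211)), with the post at (184,176) and the block at (276,201). The two spanners have jaws near (357,173) and (372,253), handles to the right. The spare nut is at (309,255).

```bash
cat > m.py <<'E'
from h import *
im=cv2.imread("pics/top0.png"); 
b,g,r=[im[...,i].astype(int) for i in range(3)]
m=((g-r)<8).astype(np.uint8)*255
def blob(x0,y0,x1,y1,mask):
    k=np.zeros_like(mask);k[y0:y1,x0:x1]=mask[y0:y1,x0:x1]
    c=max(cv2.findContours(k,0,cv2.CHAIN_APPROX_NONE)[0],key=cv2.contourArea); return c.reshape(-1,2)
c=blob(130,120,310,240,m); P=ray("top",c,0.016)
rc=cv2.minAreaRect((P[:,:2]*1000).astype(np.float32)); print("plate",rc,len(c))
for n,box in(("A",(335,150,455,195)),("B",(345,228,470,282))):
    c=blob(*box,m); P=ray("top",c,0.012)[:,:2]*1000
    rc=cv2.minAreaRect(P.astype(np.float32)); print(n,rc,cv2.contourArea(c))
    # handle: fit axis using points far -y half
    h=P[P[:,1]<P[:,1].min()+95].astype(np.float32)
    hr=cv2.minAreaRect(h);print(" handle",hr)
    bx=cv2.boxPoints(rc)
    vx=cv2.fitLine(h,cv2.DIST_L2,0,.01,.01).ravel(); u=vx[:2]*np.sign(vx[1]); v=np.array([-u[1],u[0]])
    s=(P-hr[0])@u; w=(P-hr[0])@v
    print(" u",u,"ang",np.degrees(np.arctan2(u[1],u[0])),"s range",s.min(),s.max(),"w",w.min(),w.max())
    for q in range(int(s.max())-75,int(s.max())+1,5):
        k=np.abs(s-q)<1.6; print("  ",q,np.sort(w[k]).round(1)[:14])
E
python3 m.py
python3 - <<'E'
import cv2;im=cv2.imread("pics/top0.png")
a=cv2.resize(im[130:280,340:470],None,fx=4,fy=4,interpolation=cv2.INTER_CUBIC)
cv2.imwrite("pics/crop1.png",cv2.convertScaleAbs(a,alpha=1.5))
E
```

```text
plate ((576.1526489257812, 116.59019470214844), (300.85955810546875, 162.17031860351562), 83.1963882446289) 427
A ((599.56201171875, -250.63909912109375), (53.24082946777344, 219.06967163085938), 0.6167389154434204) 1235.5
 handle ((593.5524291992188, -312.73583984375), (94.74897003173828, 26.111244201660156), 88.07029724121094)
 u [0.03855722 0.9992564 ] ang 87.79028 s range -47.41795679656495 170.78930721908813 w -27.14442026545712 26.81280082910175
   95 [-11.6  11.8  11.9]
   100 [-11.4 -11.3  12.1  12.2]
   105 [-11.2 -11.1  12.4]
   110 [-13.   12.6  14.8  17. ]
   115 [-25.6 -23.4  25.7]
   120 [-25.3 -25.2  25.9]
   125 [-27.1  26.1  26.2]
   130 [-24.8 -11.9  -9.8  -7.7  -3.4  -1.3   0.8   2.9   5.1   7.2   9.3  11.5
  26.4]
   135 [-26.7 -26.6 -11.8 -11.6  11.8  26.6]
   140 [-26.4 -11.4  12.   12.1  24.8  26.8]
   145 [-26.1 -11.2 -11.1  12.2  12.3  25. ]
   150 [-25.9 -25.8 -13.  -11.   10.4  25.2  25.3]
   155 [-25.6 -10.7  10.6  10.7  25.4  25.5]
   160 [-25.4 -12.6 -12.5  13.   23.6]
   165 [-25.1 -25.  -14.4 -12.4  15.4  23.8  23.9]
   170 [-20.6 -18.4  15.6  17.7  19
[... 352 characters left out ...]
706364975
   105 [-13.9  16.2]
   110 [-15.1 -12.6  17.1  17.5]
   115 [-28.6 -26.5 -24.5 -22.4 -20.4 -17.9 -15.8 -14.2  17.9  20.4  22.5  24.5
  27.   29.1]
   120 [-30.2 -29.8  32.4  34. ]
   125 [-28.9  33.3]
   130 [-28.   -6.2   4.5   6.6   8.6  15.2  17.3  32.1]
   135 [-29.2 -28.8 -16.   20.2  32.9  33.4]
   140 [-30.  -15.1  21.1  21.5  32.2]
   145 [-29.1 -15.9 -14.3  19.9  20.3  33. ]
   150 [-29.8 -28.2 -15.5 -15.   21.1  33.9]
   155 [-29.4 -29.  -16.2  20.   20.4  32.7  33.1]
   160 [-28.1 -15.3 -14.9  20.8  21.2  34. ]
   165 [-28.8 -27.2 -16.1 -14.5  20.1  32.8]
   170 [-28.4 -28.  -15.2  20.9  21.4  33.6  34.1]
   175 [-27.1 -16.4  24.3  32.9]
   180 [-24.2 -21.7 -19.6  27.2]
```

View pics/crop1.png

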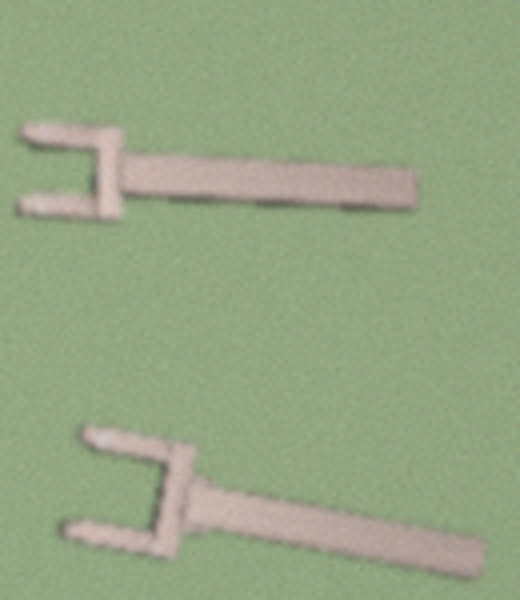

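Spanner B (the lower one) is the wide one: its jaw is about 36–37 mm, against 24 mm for A. Next I'll measure the post and the block.

Run:
```python
from h import *
a=cv2.imread("pics/top0.png");s=cv2.imread("pics/scene0.png")
c,sn=np.cos(np.radians(83.196)),np.sin(np.radians(83.196))
Y=np.array([c,sn]);X=np.array([sn,-c]);O=np.array([.57615,.11659])
L=lambda x,y,z:[*(O+X*x/1e3+Y*y/1e3),z/1e3]
k=6
def draw(n,im,x0,y0,w,h):
    o=cv2.resize(im[y0:y0+h,x0:x0+w],None,fx=k,fy=k,interpolation=cv2.INTER_CUBIC); o=cv2.convertScaleAbs(o,alpha=1.6)
    def pl(pts,col):
        q=((proj(n,pts)-[x0,y0]+.5)*k).astype(int); cv2.polylines(o,[q],True,col,1)
    t=np.linspace(0,2*np.pi,40)
    pl([L(12.5*np.cos(i),70+12.5*np.sin(i),84) for i in t],(0,255,0))
    pl([L(20.8*np.cos(i),70+20.8*np.sin(i),40) for i in np.arange(6)*np.pi/3+np.pi/2],(0,0,255))
    pl([L(-26+dx,-120+dy,38) for dx,dy in((-12,-8),(12,-8),(12,8),(-12,8))],(255,0,0))
    return o
t1=draw("top",a,155,150,66,50); t2=draw("top",a,250,175,60,50); s1=draw("scene",s,360,260,66,50); s2=draw("scene",s,260,215,60,50)
out=np.vstack([np.hstack([t1,t2]),np.hstack([s1,s2])]); print(out.shape); cv2.imwrite("pics/c2.png",out)
```

```text
(600, 756, 3)
```

View pics/c2.png

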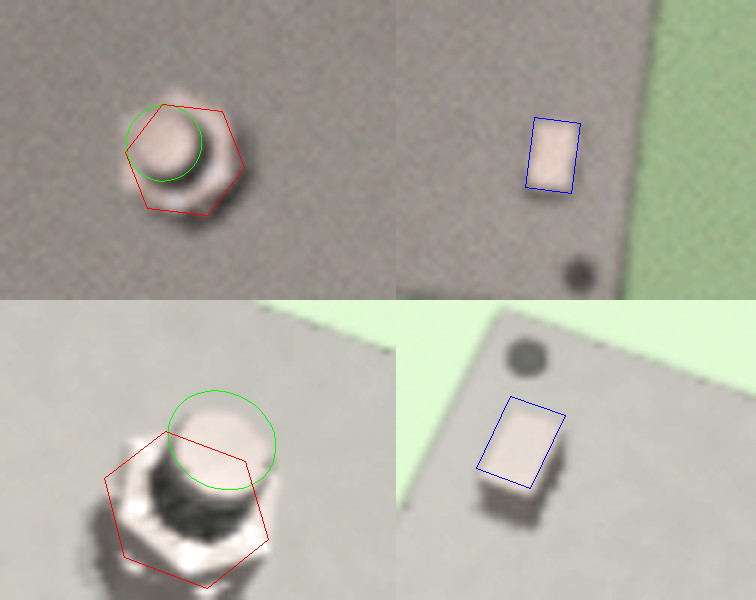

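The plate fit is confirmed: the block overlay matches, and the post top in the top view is within 0.5 mm. Next I'll plan the move to the spanner handle.

```bash
cat >> h.py <<'E'
from scipy.spatial.transform import Rotation as Ro
Yd=np.array([.11847,.99296]);Xd=np.array([Yd[1],-Yd[0]]);PO=np.array([.57615,.11659])+.07*Yd
def plan(xyz,yaw=None):
    s=status.get_state();R=Ro.from_rotvec(s["eef_rot"]).as_matrix();p=s["position"]
    y0=np.degrees(np.arctan2(R[1,0],R[0,0]))
    print("t",round(s["t"],2),"pos",p.round(4),"yaw",y0.round(2),"tilt",R[:,2].round(4),"q",s["q"].round(2))
    print(" F",s["ft_force"].round(2),"M",s["torque"].round(3),"w",s["gripper_width"],s["grip_force"])
    print(" shift tool mm",(R.T@(np.array(xyz)-p)*1e3).round(1))
    if yaw is not None:
        d=(y0-yaw+90)%180-90; print(" wz (cw+)",round(d,2),"or",round(d-180*np.sign(d),2))
E
python3 - <<'E'
from h import *
print(ctrl.tcp_to_tips, PO)
plan([.45,.2,.25],79.06); plan([.4155,-.2802,.15],79.06)
E
```

```text
0.019 [0.5844429 0.1860972]
t 0.1 pos [0.225  0.5824 0.2494] yaw 158.87 tilt [-0.001  -0.0017 -1.    ] q [ 1.02  0.53  1.43 -0.    1.18 -0.18]
 F [ 0.16 -0.12  0.  ] M [ 0.037  0.029 -0.042] w 0.08561772880194629 0.0
 shift tool mm [-3.478e+02 -2.756e+02 -2.000e-01]
 wz (cw+) 79.81 or -100.19
t 0.1 pos [0.225  0.5824 0.2494] yaw 158.87 tilt [-0.001  -0.0017 -1.    ] q [ 1.02  0.53  1.43 -0.    1.18 -0.18]
 F [ 0.16 -0.12  0.  ] M [ 0.037  0.029 -0.042] w 0.08561772880194629 0.0
 shift tool mm [-488.8 -735.8  100.7]
 wz (cw+) 79.81 or -100.19
```

Call:
{"method": "carry_out", "body": {
  "rows": [
    {"x": -29,"y": -23},
    {"x": -29,"y": -23},
    {"x": -29,"y": -23},
    {"x": -29,"y": -23},
    {"x": -29,"y": -23},
    {"x": -29,"y": -23},
    {"x": -29,"y": -23},
    {"x": -29,"y": -23},
    {"x": -29,"y": -23},
    {"x": -29,"y": -23},
    {"x": -29,"y": -23},
    {"x": -29,"y": -23}
  ],
  "fingers": 1,
  "squeeze": 60
}}

```text
$.rows[0]: bad value
```

Call:
{"method": "carry_out", "body": {
  "rows": [
    {"x": -12,"y": -38.3,"z": 8.3},
    {"x": -12,"y": -38.3,"z": 8.3},
    {"x": -12,"y": -38.3,"z": 8.3},
    {"x": -12,"y": -38.3,"z": 8.3},
    {"x": -12,"y": -38.3,"z": 8.3},
    {"x": -12,"y": -38.3,"z": 8.3},
    {"x": -12,"y": -38.3,"z": 8.3},
    {"x": -12,"y": -38.3,"z": 8.3},
    {"x": -12,"y": -38.3,"z": 8.3},
    {"x": -12,"y": -38.3,"z": 8.3},
    {"x": -12,"y": -38.3,"z": 8.3},
    {"x": -9,"y": -38.3,"z": 8.3}
  ]
}}

```text
$.rows[0]: bad value
```

Call:
{"method": "carry_out", "body": {
  "rows": [
    {"wz": 8},
    {"wz": 8},
    {"wz": 8},
    {"wz": 8},
    {"wz": 8},
    {"wz": 8},
    {"wz": 8},
    {"wz": 8},
    {"wz": 8},
    {"wz": 7.8},
    {}
  ]
}}

```text
$.rows[0]: bad value
```

```bash
python3 -c "
from h import *
plan([.4155,-.2802,.022],79.06)"
```

```text
t 0.1 pos [0.225  0.5824 0.2494] yaw 158.87 tilt [-0.001  -0.0017 -1.    ] q [ 1.02  0.53  1.43 -0.    1.18 -0.18]
 F [ 0.16 -0.12  0.  ] M [ 0.037  0.029 -0.042] w 0.08561772880194629 0.0
 shift tool mm [-488.8 -735.5  228.7]
 wz (cw+) 79.81 or -100.19
```

Call:
{"method": "carry_out", "body": {
  "rows": [
    {"x": -29,"y": -23,"z": 0,"wx": 0,"wy": 0,"wz": 0},
    {"x": -29,"y": -23,"z": 0,"wx": 0,"wy": 0,"wz": 0},
    {"x": -29,"y": -23,"z": 0,"wx": 0,"wy": 0,"wz": 0},
    {"x": -29,"y": -23,"z": 0,"wx": 0,"wy": 0,"wz": 0},
    {"x": -29,"y": -23,"z": 0,"wx": 0,"wy": 0,"wz": 0},
    {"x": -29,"y": -23,"z": 0,"wx": 0,"wy": 0,"wz": 0},
    {"x": -29,"y": -23,"z": 0,"wx": 0,"wy": 0,"wz": 0},
    {"x": -29,"y": -23,"z": 0,"wx": 0,"wy": 0,"wz": 0},
    {"x": -29,"y": -23,"z": 0,"wx": 0,"wy": 0,"wz": 0},
    {"x": -29,"y": -23,"z": 0,"wx": 0,"wy": 0,"wz": 0},
    {"x": -29,"y": -23,"z": 0,"wx": 0,"wy": 0,"wz": 0},
    {"x": -29,"y": -23,"z": 0,"wx": 0,"wy": 0,"wz": 0}
  ],
  "fingers": 1,
  "squeeze": 60
}}

```text
t: 1.3
position: [0.4507, 0.1986, 0.2501]
eef_rot: [-0.576, -3.088, 0.0]
ft_force: [0.1, 0.3, -0.2]
gripper_width: 0.0851
grip_force: 0.0
```

Call:
{"method": "carry_out", "body": {
  "rows": [
    {"x": -12,"y": -38,"z": 8,"wx": 0,"wy": 0,"wz": 0},
    {"x": -12,"y": -38,"z": 8,"wx": 0,"wy": 0,"wz": 0},
    {"x": -12,"y": -38,"z": 8,"wx": 0,"wy": 0,"wz": 0},
    {"x": -12,"y": -38,"z": 8,"wx": 0,"wy": 0,"wz": 0},
    {"x": -12,"y": -38,"z": 8,"wx": 0,"wy": 0,"wz": 0},
    {"x": -12,"y": -38,"z": 8,"wx": 0,"wy": 0,"wz": 0},
    {"x": -12,"y": -38,"z": 8,"wx": 0,"wy": 0,"wz": 0},
    {"x": -12,"y": -38,"z": 8,"wx": 0,"wy": 0,"wz": 0},
    {"x": -12,"y": -38,"z": 8,"wx": 0,"wy": 0,"wz": 0},
    {"x": -12,"y": -38,"z": 8,"wx": 0,"wy": 0,"wz": 0},
    {"x": -12,"y": -38,"z": 8,"wx": 0,"wy": 0,"wz": 0},
    {"x": -9,"y": -38,"z": 8,"wx": 0,"wy": 0,"wz": 0}
  ]
}}

```text
t: 2.5
position: [0.4173, -0.2779, 0.1538]
eef_rot: [0.577, 3.088, 0.0]
ft_force: [0.6, -0.2, -0.3]
gripper_width: 0.0853
grip_force: 0.0
```

Call:
{"method": "carry_out", "body": {
  "rows": [
    {"x": 0,"y": 0,"z": 0,"wx": 0,"wy": 0,"wz": 8},
    {"x": 0,"y": 0,"z": 0,"wx": 0,"wy": 0,"wz": 8},
    {"x": 0,"y": 0,"z": 0,"wx": 0,"wy": 0,"wz": 8},
    {"x": 0,"y": 0,"z": 0,"wx": 0,"wy": 0,"wz": 8},
    {"x": 0,"y": 0,"z": 0,"wx": 0,"wy": 0,"wz": 8},
    {"x": 0,"y": 0,"z": 0,"wx": 0,"wy": 0,"wz": 8},
    {"x": 0,"y": 0,"z": 0,"wx": 0,"wy": 0,"wz": 8},
    {"x": 0,"y": 0,"z": 0,"wx": 0,"wy": 0,"wz": 8},
    {"x": 0,"y": 0,"z": 0,"wx": 0,"wy": 0,"wz": 8},
    {"x": 0,"y": 0,"z": 0,"wx": 0,"wy": 0,"wz": 7.8},
    {"x": 0,"y": 0,"z": 0,"wx": 0,"wy": 0,"wz": 0}
  ]
}}

```text
t: 3.6
position: [0.4174, -0.2759, 0.1541]
eef_rot: [-2.422, -2.0, 0.0]
ft_force: [-0.2, -0.3, -0.6]
gripper_width: 0.0849
grip_force: 0.0
```

```bash
python3 -c "
from h import *
plan([.4155,-.2802,.022],79.06)"
```

```text
t 3.6 pos [ 0.4174 -0.2759  0.1541] yaw 79.08 tilt [-5.e-04  5.e-04 -1.e+00] q [-0.81  0.51  1.83 -0.    0.8  -0.62]
 F [-0.18 -0.29 -0.56] M [-0.019 -0.009  0.048] w 0.0849383811069452 0.0
 shift tool mm [ -4.6  -1.  132.1]
 wz (cw+) 0.02 or -179.98
```

Call:
{"method": "carry_out", "body": {
  "rows": [
    {"x": -4.6,"y": -1,"z": 30,"wx": 0,"wy": 0,"wz": 0},
    {"x": 0,"y": 0,"z": 40,"wx": 0,"wy": 0,"wz": 0},
    {"x": 0,"y": 0,"z": 35,"wx": 0,"wy": 0,"wz": 0},
    {"x": 0,"y": 0,"z": 18,"wx": 0,"wy": 0,"wz": 0},
    {"x": 0,"y": 0,"z": 9,"wx": 0,"wy": 0,"wz": 0},
    {"x": 0,"y": 0,"z": 0,"wx": 0,"wy": 0,"wz": 0},
    {"x": 0,"y": 0,"z": 0,"wx": 0,"wy": 0,"wz": 0}
  ]
}}

```text
t: 4.3
position: [0.416, -0.2807, 0.0228]
eef_rot: [2.421, 2.0, 0.0]
ft_force: [0.3, -0.4, 0.4]
gripper_width: 0.0853
grip_force: 0.0
```

Call:
{"method": "carry_out", "body": {
  "rows": [
    {"x": 0,"y": 0,"z": 0,"wx": 0,"wy": 0,"wz": 0},
    {"x": 0,"y": 0,"z": 0,"wx": 0,"wy": 0,"wz": 0},
    {"x": 0,"y": 0,"z": 0,"wx": 0,"wy": 0,"wz": 0},
    {"x": 0,"y": 0,"z": 0,"wx": 0,"wy": 0,"wz": 0},
    {"x": 0,"y": 0,"z": 0,"wx": 0,"wy": 0,"wz": 0},
    {"x": 0,"y": 0,"z": 0,"wx": 0,"wy": 0,"wz": 0},
    {"x": 0,"y": 0,"z": 0,"wx": 0,"wy": 0,"wz": 0},
    {"x": 0,"y": 0,"z": 0,"wx": 0,"wy": 0,"wz": 0}
  ],
  "fingers": 0
}}

```text
t: 5.1
position: [0.4158, -0.2806, 0.023]
eef_rot: [2.422, 2.0, 0.0]
ft_force: [-0.4, 0.4, 5.2]
gripper_width: 0.0203
grip_force: 59.9
```

Call:
{"method": "carry_out", "body": {
  "rows": [
    {"x": 0,"y": 0,"z": -5,"wx": 0,"wy": 0,"wz": 0},
    {"x": 0,"y": 0,"z": -15,"wx": 0,"wy": 0,"wz": 0},
    {"x": 0,"y": 0,"z": -25,"wx": 0,"wy": 0,"wz": 0},
    {"x": 0,"y": 0,"z": -15,"wx": 0,"wy": 0,"wz": 0},
    {"x": 0,"y": 0,"z": 0,"wx": 0,"wy": 0,"wz": 0},
    {"x": 0,"y": 0,"z": 0,"wx": 0,"wy": 0,"wz": 0}
  ]
}}

```text
t: 5.7
position: [0.4155, -0.2802, 0.0822]
eef_rot: [-2.423, -2.0, 0.0]
ft_force: [0.4, 0.9, -3.6]
gripper_width: 0.0205
grip_force: 59.1
```

```bash
python3 -c "
from h import *
g=PO-Yd*(.050+.085)
plan([*g,.082],np.degrees(np.arctan2(Yd[1],Yd[0])))
im,d=eyes.get_image('scene'); cv2.imwrite('pics/s1.png',im)"
```

```text
t 5.7 pos [ 0.4155 -0.2802  0.0822] yaw 79.07 tilt [-1.e-04  1.e-04 -1.e+00] q [-0.82  0.64  1.87 -0.    0.62 -0.63]
 F [ 0.37  0.86 -3.55] M [-0.044 -0.     0.047] w 0.020472210602913796 59.12363290786743
 shift tool mm [3.553e+02 8.720e+01 2.000e-01]
 wz (cw+) -4.12 or 175.88
```

View pics/s1.png

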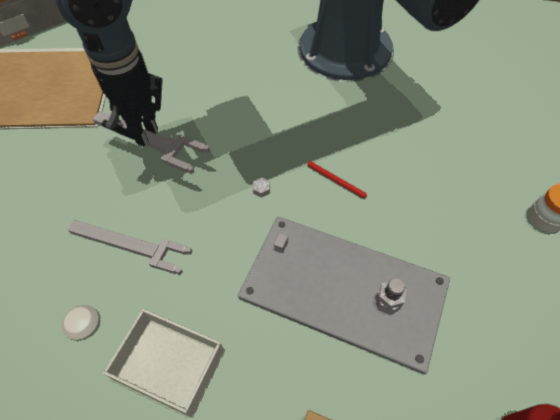

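Call:
{"method": "carry_out", "body": {
  "rows": [
    {"x": 35.5,"y": 8.7,"z": 0,"wx": 0,"wy": 0,"wz": 0},
    {"x": 35.5,"y": 8.7,"z": 0,"wx": 0,"wy": 0,"wz": 0},
    {"x": 35.5,"y": 8.7,"z": 0,"wx": 0,"wy": 0,"wz": 0},
    {"x": 35.5,"y": 8.7,"z": 0,"wx": 0,"wy": 0,"wz": 0},
    {"x": 35.5,"y": 8.7,"z": 0,"wx": 0,"wy": 0,"wz": 0},
    {"x": 35.5,"y": 8.7,"z": 0,"wx": 0,"wy": 0,"wz": 0},
    {"x": 35.5,"y": 8.7,"z": 0,"wx": 0,"wy": 0,"wz": 0},
    {"x": 35.5,"y": 8.7,"z": 0,"wx": 0,"wy": 0,"wz": 0},
    {"x": 35.5,"y": 8.7,"z": 0,"wx": 0,"wy": 0,"wz": 0},
    {"x": 35.5,"y": 8.7,"z": 0,"wx": 0,"wy": 0,"wz": -4.1},
    {"x": 0,"y": 0,"z": 0,"wx": 0,"wy": 0,"wz": 0},
    {"x": 0,"y": 0,"z": 0,"wx": 0,"wy": 0,"wz": 0}
  ]
}}

```text
t: 6.95
position: [0.5674, 0.0526, 0.0808]
eef_rot: [-2.346, -2.086, 0.004]
ft_force: [0.4, 0.1, -2.4]
gripper_width: 0.0203
grip_force: 59.2
```

Call:
{"method": "carry_out", "body": {
  "rows": [
    {"x": 0,"y": 0,"z": 10,"wx": 0,"wy": 0,"wz": 0},
    {"x": 0,"y": 0,"z": 15,"wx": 0,"wy": 0,"wz": 0},
    {"x": 0,"y": 0,"z": 10,"wx": 0,"wy": 0,"wz": 0},
    {"x": 0,"y": 0,"z": 4,"wx": 0,"wy": 0,"wz": 0},
    {"x": 0,"y": 0,"z": 0,"wx": 0,"wy": 0,"wz": 0},
    {"x": 0,"y": 0,"z": 0,"wx": 0,"wy": 0,"wz": 0}
  ]
}}

```text
t: 7.55
position: [0.5685, 0.0512, 0.0433]
eef_rot: [2.35, 2.084, 0.0]
ft_force: [-0.7, -0.6, -2.9]
gripper_width: 0.0199
grip_force: 59.2
```

Run:
```python
from h import *
g=PO-Yd*(.05+.085)
plan([*g,.0395],np.degrees(np.arctan2(Yd[1],Yd[0])))
ims=[eyes.get_image('top')[0] for _ in range(4)]
im=np.mean(ims,0).astype(np.uint8); cv2.imwrite('pics/t2f.png',im)
s=np.mean([eyes.get_image('scene')[0] for _ in range(4)],0).astype(np.uint8); cv2.imwrite('pics/s2f.png',s)
J=PO-Yd*.05
H=[(25,-31),(25,-18.75),(-22,-18.75),(-22,18.75),(25,18.75),(25,31),(-50,31),(-50,-31)]
def ov(n,im,c,k=6,w=66,h=100):
    x0,y0=int(c[0]-w/2),int(c[1]-h/2)
    o=cv2.convertScaleAbs(cv2.resize(im[y0:y0+h,x0:x0+w],None,fx=k,fy=k,interpolation=cv2.INTER_CUBIC),alpha=1.7)
    q=proj(n,[[*(J+Yd*a/1e3+Xd*b/1e3),.030] for a,b in H]); cv2.polylines(o,[((q-[x0,y0]+.5)*k).astype(int)],True,(0,255,0),1)
    q=proj(n,[[*(PO+20.8e-3*(Yd*np.cos(i)+Xd*np.sin(i))),.040] for i in np.arange(6)*np.pi/3]); cv2.polylines(o,[((q-[x0,y0]+.5)*k).astype(int)],True,(0,0,255),1)
    return o
c1=proj('top',[*(PO-Yd*.035),.03])[0];c2=proj('scene',[*(PO-Yd*.035),.03])[0]
cv2.imwrite('pics/c3.png',np.hstack([ov('top',im,c1),ov('scene',s,c2)]))
```

```text
t 7.55 pos [0.5685 0.0512 0.0433] yaw 83.13 tilt [ 1.e-04 -0.e+00 -1.e+00] q [-0.11  0.76  1.71 -0.    0.67  0.01]
 F [-0.69 -0.57 -2.94] M [ 0.017 -0.024 -0.004] w 0.019929979358406076 59.17276203632355
 shift tool mm [ 0.8 -0.1  3.8]
 wz (cw+) -0.07 or 179.93
```

View pics/c3.png

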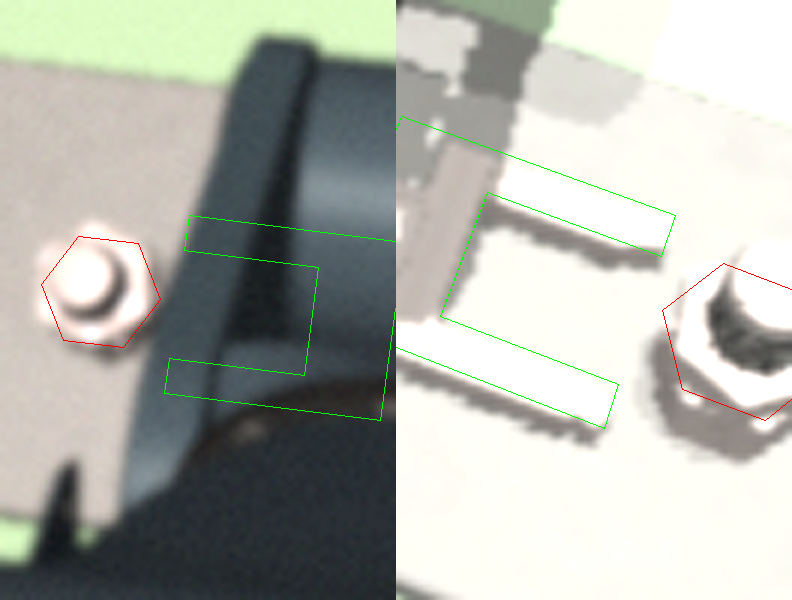

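Run:
```python
from h import *
s=cv2.imread('pics/s2f.png'); J=PO-Yd*.0508
H=[(25,-31),(15,-18.75),(-22,-18.75),(-22,18.75),(15,18.75),(25,31),(-50,31),(-50,-31)]
c=proj('scene',[*(PO-Yd*.03),.03])[0]; k=7;w=112;h=84;x0,y0=int(c[0]-w/2),int(c[1]-h/2)
o=cv2.resize(s[y0:y0+h,x0:x0+w],None,fx=k,fy=k,interpolation=cv2.INTER_CUBIC);print(o.max())
def pl(P,col): cv2.polylines(o,[((proj('scene',P)-[x0,y0]+.5)*k).astype(int)],True,col,1)
pl([[*(J+Yd*a/1e3+Xd*b/1e3),.032] for a,b in H],(0,255,0))
pl([[*(PO+12.5e-3*(Yd*np.cos(i)+Xd*np.sin(i))),.084] for i in np.linspace(0,6.28,40)],(255,0,0))
pl([[*(PO+20.8e-3*(Yd*np.cos(i)+Xd*np.sin(i))),.016] for i in np.arange(6)*np.pi/3],(0,0,255))
cv2.imwrite('pics/c4.png',o)
```

```text
206
```

View pics/c4.png

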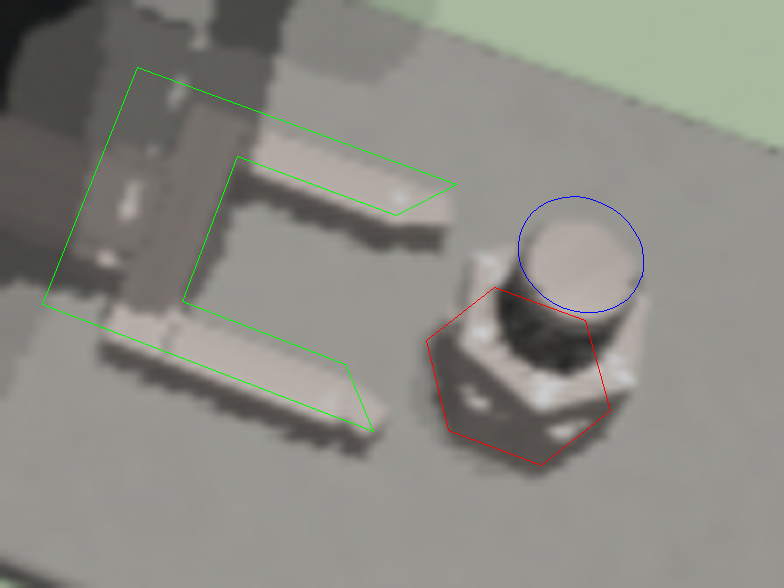

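The scene view shows the jaw aligned with the nut to within about 0.5 mm, with prong tips at (395,215) and (345,363) in the crop. I'll lower it a little and advance.

Call:
{"method": "carry_out", "body": {
  "rows": [
    {"x": 0,"y": 0,"z": 2,"wx": 0,"wy": 0,"wz": 0},
    {"x": 0,"y": 0,"z": 1,"wx": 0,"wy": 0,"wz": 0},
    {"x": 8,"y": 0,"z": 0,"wx": 0,"wy": 0,"wz": 0},
    {"x": 8,"y": 0,"z": 0,"wx": 0,"wy": 0,"wz": 0},
    {"x": 5,"y": 0,"z": 0,"wx": 0,"wy": 0,"wz": 0},
    {"x": 0,"y": 0,"z": 0,"wx": 0,"wy": 0,"wz": 0},
    {"x": 0,"y": 0,"z": 0,"wx": 0,"wy": 0,"wz": 0}
  ]
}}

```text
t: 8.65
position: [0.5709, 0.0729, 0.0403]
eef_rot: [2.349, 2.086, -0.0]
ft_force: [-1.3, 0.9, -3.0]
gripper_width: 0.0203
grip_force: 59.2
```

Call:
{"method": "carry_out", "body": {
  "rows": [
    {"x": 3,"y": 0,"z": 0,"wx": 0,"wy": 0,"wz": 0},
    {"x": 3,"y": 0,"z": 0,"wx": 0,"wy": 0,"wz": 0},
    {"x": 0,"y": 0,"z": 0,"wx": 0,"wy": 0,"wz": 0}
  ]
}}

```text
t: 8.95
position: [0.5717, 0.0787, 0.0403]
eef_rot: [2.35, 2.085, 0.0]
ft_force: [-0.3, 0.0, -4.1]
gripper_width: 0.0202
grip_force: 59.2
```

```bash
cat > st.py <<'E'
from h import *
g=PO-Yd*.0836
plan([*g,.039],83.196)
s=status.get_state(); print(" stand-frame F:", s["ft_force"][:2]@Xd.round(3), s["ft_force"][:2]@Yd)
E
python3 st.py
```

```text
t 8.95 pos [0.5717 0.0787 0.0403] yaw 83.18 tilt [ 1.e-04  1.e-04 -1.e+00] q [-0.06  0.77  1.69  0.    0.67  0.06]
 F [-0.28  0.03 -4.05] M [-0.032  0.027 -0.038] w 0.020162199839785837 59.20672595500946
 shift tool mm [24.5 -0.   1.3]
 wz (cw+) -0.01 or 179.99
 stand-frame F: -0.2797431275838852 -0.0027963374278076394
```

Call:
{"method": "carry_out", "body": {
  "rows": [
    {"x": 3,"y": 0,"z": 0,"wx": 0,"wy": 0,"wz": 0},
    {"x": 3,"y": 0,"z": 0,"wx": 0,"wy": 0,"wz": 0},
    {"x": 2,"y": 0,"z": 0,"wx": 0,"wy": 0,"wz": 0},
    {"x": 0,"y": 0,"z": 0,"wx": 0,"wy": 0,"wz": 0}
  ]
}}

```text
t: 9.35
position: [0.5726, 0.0867, 0.0403]
eef_rot: [2.349, 2.086, 0.0]
ft_force: [-0.3, 0.2, -3.1]
gripper_width: 0.02
grip_force: 59.2
```

```bash
python3 st.py
```

```text
t 9.35 pos [0.5726 0.0867 0.0403] yaw 83.19 tilt [ 2.e-04  0.e+00 -1.e+00] q [-0.04  0.77  1.69  0.    0.68  0.08]
 F [-0.34  0.19 -3.08] M [-0.013  0.004 -0.035] w 0.02003161188589813 59.20548677444458
 shift tool mm [16.5 -0.   1.3]
 wz (cw+) -0.0 or 180.0
 stand-frame F: -0.35795060280183894 0.14401962724248987
```

Call:
{"method": "carry_out", "body": {
  "rows": [
    {"x": 3,"y": 0,"z": 0,"wx": 0,"wy": 0,"wz": 0},
    {"x": 3,"y": 0,"z": 0,"wx": 0,"wy": 0,"wz": 0},
    {"x": 3,"y": 0,"z": 0,"wx": 0,"wy": 0,"wz": 0},
    {"x": 2,"y": 0,"z": 0,"wx": 0,"wy": 0,"wz": 0},
    {"x": 0,"y": 0,"z": 0,"wx": 0,"wy": 0,"wz": 0}
  ]
}}

```text
t: 9.85
position: [0.5739, 0.0977, 0.0403]
eef_rot: [2.349, 2.086, 0.0]
ft_force: [-0.2, -0.0, -3.1]
gripper_width: 0.0201
grip_force: 59.2
```

```bash
python3 st.py
```

```text
t 9.85 pos [0.5739 0.0977 0.0403] yaw 83.19 tilt [ 1.e-04  0.e+00 -1.e+00] q [-0.02  0.78  1.68  0.    0.68  0.1 ]
 F [-0.19 -0.04 -3.05] M [ 0.004  0.012 -0.034] w 0.02010691918518532 59.210193157196045
 shift tool mm [ 5.4 -0.   1.3]
 wz (cw+) -0.0 or 180.0
 stand-frame F: -0.18370361587433404 -0.057461452517646686
```

Call:
{"method": "carry_out", "body": {
  "rows": [
    {"x": 2,"y": 0,"z": 0,"wx": 0,"wy": 0,"wz": 0},
    {"x": 1.5,"y": 0,"z": 0,"wx": 0,"wy": 0,"wz": 0},
    {"x": 0,"y": 0,"z": 0,"wx": 0,"wy": 0,"wz": 0}
  ]
}}

```text
t: 10.15
position: [0.5743, 0.1009, 0.0403]
eef_rot: [2.35, 2.085, 0.0]
ft_force: [0.1, -0.1, -3.0]
gripper_width: 0.02
grip_force: 59.2
```

Call:
{"method": "carry_out", "body": {
  "rows": [
    {"x": 1,"y": 0,"z": 0,"wx": 0,"wy": 0,"wz": 0},
    {"x": 0,"y": 0,"z": 0,"wx": 0,"wy": 0,"wz": 0}
  ]
}}

```text
t: 10.35
position: [0.5744, 0.1018, 0.0403]
eef_rot: [-2.35, -2.085, -0.0]
ft_force: [-0.4, 0.7, -3.0]
gripper_width: 0.0201
grip_force: 59.2
```

```bash
python3 st.py
```

```text
t 10.35 pos [0.5744 0.1018 0.0403] yaw 83.17 tilt [-0.  0. -1.] q [-0.02  0.78  1.68  0.    0.69  0.1 ]
 F [-0.35  0.73 -3.04] M [-0.009  0.014 -0.017] w 0.020139560040046366 59.206629395484924
 shift tool mm [ 1.3 -0.   1.3]
 wz (cw+) -0.03 or 179.97
 stand-frame F: -0.4359955885833776 0.679927447360053
```

Call:
{"method": "carry_out", "body": {
  "rows": [
    {"x": 0.6,"y": 0,"z": 0.5,"wx": 0,"wy": 0,"wz": 0},
    {"x": 0.4,"y": 0,"z": 0,"wx": 0,"wy": 0,"wz": 0},
    {"x": 0,"y": 0,"z": 0,"wx": 0,"wy": 0,"wz": 0}
  ]
}}

```text
t: 10.65
position: [0.5745, 0.1028, 0.0398]
eef_rot: [-2.35, -2.085, 0.0]
ft_force: [-0.5, -0.1, -2.8]
gripper_width: 0.0201
grip_force: 59.2
```

Call:
{"method": "carry_out", "body": {
  "rows": [
    {"x": 0.5,"y": 0,"z": 0,"wx": 0,"wy": 0,"wz": 0},
    {"x": 0,"y": 0,"z": 0,"wx": 0,"wy": 0,"wz": 0}
  ]
}}

```text
t: 10.85
position: [0.5746, 0.1033, 0.0398]
eef_rot: [-2.35, -2.085, 0.0]
ft_force: [-0.2, -0.6, -3.1]
gripper_width: 0.02
grip_force: 59.2
```

Call:
{"method": "carry_out", "body": {
  "rows": [
    {"x": 0.5,"y": 0,"z": 0,"wx": 0,"wy": 0,"wz": 0},
    {"x": 0,"y": 0,"z": 0,"wx": 0,"wy": 0,"wz": 0}
  ]
}}

```text
t: 11.05
position: [0.5746, 0.1038, 0.0398]
eef_rot: [-2.35, -2.085, 0.0]
ft_force: [-0.2, -0.1, -2.9]
gripper_width: 0.0203
grip_force: 59.2
```

```bash
python3 st.py
```

```text
t 11.05 pos [0.5746 0.1038 0.0398] yaw 83.17 tilt [-0.  0. -1.] q [-0.01  0.78  1.68  0.    0.69  0.11]
 F [-0.16 -0.1  -2.89] M [-0.04   0.012  0.034] w 0.020255331072091758 59.206525683403015
 shift tool mm [-0.7 -0.   0.8]
 wz (cw+) -0.02 or 179.98
 stand-frame F: -0.15030284370847657 -0.11998827458825999
```

Call:
{"method": "carry_out", "body": {
  "rows": [
    {"x": 0.6,"y": 0,"z": 0,"wx": 0,"wy": 0,"wz": 0},
    {"x": 0,"y": 0,"z": 0,"wx": 0,"wy": 0,"wz": 0}
  ]
}}

```text
t: 11.25
position: [0.5747, 0.1043, 0.0398]
eef_rot: [2.35, 2.085, -0.0]
ft_force: [-0.2, -0.6, -2.8]
gripper_width: 0.0201
grip_force: 59.2
```

Call:
{"method": "carry_out", "body": {
  "rows": [
    {"x": 0.6,"y": 0,"z": 0,"wx": 0,"wy": 0,"wz": 0},
    {"x": 0,"y": 0,"z": 0,"wx": 0,"wy": 0,"wz": 0}
  ]
}}

```text
t: 11.45
position: [0.5747, 0.1045, 0.0398]
eef_rot: [2.349, 2.085, -0.001]
ft_force: [-0.2, -2.9, -3.0]
gripper_width: 0.0203
grip_force: 59.2
```

Call:
{"method": "carry_out", "body": {
  "rows": [
    {"x": 0.6,"y": 0,"z": 0,"wx": 0,"wy": 0,"wz": 0},
    {"x": 0,"y": 0,"z": 0,"wx": 0,"wy": 0,"wz": 0}
  ]
}}

```text
t: 11.65
position: [0.5748, 0.1046, 0.0398]
eef_rot: [2.349, 2.085, -0.002]
ft_force: [-0.6, -5.3, -2.0]
gripper_width: 0.0204
grip_force: 59.3
```

```bash
python3 st.py
```

```text
t 11.65 pos [0.5748 0.1046 0.0398] yaw 83.2 tilt [-5.0e-04 -1.4e-03 -1.0e+00] q [-0.01  0.78  1.67 -0.    0.69  0.11]
 F [-0.6  -5.31 -1.98] M [-0.92   0.06   0.011] w 0.020377449547404038 59.26874220371246
 shift tool mm [-1.5 -0.   0.8]
 wz (cw+) 0.01 or -179.99
 stand-frame F: 0.028947156727309964 -5.3447439159192704
```

Call:
{"method": "carry_out", "body": {
  "rows": [
    {"x": -0.7,"y": 0,"z": 0.4,"wx": 0,"wy": 0,"wz": 0},
    {"x": 0,"y": 0,"z": 0.4,"wx": 0,"wy": 0,"wz": 0},
    {"x": 0,"y": 0,"z": 0,"wx": 0,"wy": 0,"wz": 0}
  ]
}}

```text
t: 11.95
position: [0.5748, 0.1045, 0.0392]
eef_rot: [2.35, 2.085, -0.0]
ft_force: [-1.0, -4.2, -0.4]
gripper_width: 0.0201
grip_force: 59.5
```

Call:
{"method": "carry_out", "body": {
  "rows": [
    {"x": 0,"y": 0,"z": 0.4,"wx": 0,"wy": 0,"wz": 0},
    {"x": 0,"y": 0,"z": 0,"wx": 0,"wy": 0,"wz": 0}
  ]
}}

```text
t: 12.15
position: [0.5748, 0.1046, 0.0391]
eef_rot: [2.349, 2.085, -0.0]
ft_force: [-1.9, -4.2, 2.7]
gripper_width: 0.0197
grip_force: 59.8
```

Call:
{"method": "carry_out", "body": {
  "rows": [
    {"x": 0,"y": -0.5,"z": -0.3,"wx": 0,"wy": 0,"wz": 0.35},
    {"x": 0,"y": -0.5,"z": 0,"wx": 0,"wy": 0,"wz": 0.35},
    {"x": 0,"y": 0,"z": 0,"wx": 0,"wy": 0,"wz": 0}
  ]
}}

```text
t: 12.45
position: [0.574, 0.1047, 0.039]
eef_rot: [2.362, 2.07, 0.0]
ft_force: [-0.8, -5.3, -0.7]
gripper_width: 0.0205
grip_force: 59.5
```

```bash
python3 st.py
```

```text
t 12.45 pos [0.574  0.1047 0.039 ] yaw 82.47 tilt [ 6.e-04 -5.e-04 -1.e+00] q [-0.01  0.78  1.68 -0.    0.68  0.12]
 F [-0.77 -5.26 -0.72] M [-0.927  0.131 -0.08 ] w 0.020496413984578587 59.497066140174866
 shift tool mm [-1.5  0.7  0. ]
 wz (cw+) -0.72 or 179.28
 stand-frame F: -0.14346487759010973 -5.315834375815075
```

Call:
{"method": "carry_out", "body": {
  "rows": [
    {"x": 0,"y": -0.3,"z": 0,"wx": 0,"wy": 0,"wz": 0.2},
    {"x": 0,"y": 0,"z": 0,"wx": 0,"wy": 0,"wz": 0}
  ]
}}

```text
t: 12.65
position: [0.5738, 0.1047, 0.039]
eef_rot: [2.365, 2.066, 0.0]
ft_force: [-0.5, -5.4, -0.9]
gripper_width: 0.0199
grip_force: 59.5
```

```bash
python3 st.py
```

```text
t 12.65 pos [0.5738 0.1047 0.039 ] yaw 82.28 tilt [ 7.e-04 -5.e-04 -1.e+00] q [-0.01  0.78  1.68 -0.    0.68  0.12]
 F [-0.46 -5.36 -0.86] M [-0.867  0.121 -0.008] w 0.019901645044394116 59.48543608188629
 shift tool mm [-1.5  0.9  0. ]
 wz (cw+) -0.91 or 179.09
 stand-frame F: 0.17081471277201293 -5.374069042240378
```

Call:
{"method": "carry_out", "body": {
  "rows": [
    {"x": 0,"y": -0.4,"z": 0,"wx": 0,"wy": 0,"wz": 0.25},
    {"x": 0,"y": 0,"z": 0,"wx": 0,"wy": 0,"wz": 0}
  ]
}}

```text
t: 12.85
position: [0.5735, 0.1048, 0.0391]
eef_rot: [2.37, 2.061, 0.001]
ft_force: [-0.1, -5.2, 0.1]
gripper_width: 0.02
grip_force: 59.5
```

```bash
python3 st.py
```

```text
t 12.85 pos [0.5735 0.1048 0.0391] yaw 82.03 tilt [ 1.1e-03 -5.0e-04 -1.0e+00] q [-0.01  0.78  1.68 -0.    0.68  0.13]
 F [-0.09 -5.18  0.06] M [-0.889  0.029  0.01 ] w 0.019973539909316773 59.46868658065796
 shift tool mm [-1.5  1.2  0.1]
 wz (cw+) -1.17 or 178.83
 stand-frame F: 0.5233254442279566 -5.156805710143091
```

Call:
{"method": "carry_out", "body": {
  "rows": [
    {"x": 0,"y": -0.3,"z": 0,"wx": 0,"wy": 0,"wz": 0.2},
    {"x": 0,"y": 0,"z": 0,"wx": 0,"wy": 0,"wz": 0}
  ]
}}

```text
t: 13.05
position: [0.5735, 0.1048, 0.0391]
eef_rot: [2.372, 2.057, 0.001]
ft_force: [-0.2, -4.9, -1.6]
gripper_width: 0.0201
grip_force: 59.4
```

```bash
python3 st.py
```

```text
t 13.05 pos [0.5735 0.1048 0.0391] yaw 81.86 tilt [ 1.5e-03 -7.0e-04 -1.0e+00] q [-0.01  0.78  1.68 -0.    0.68  0.13]
 F [-0.17 -4.9  -1.58] M [-0.844 -0.029  0.127] w 0.02012040591060296 59.4378000497818
 shift tool mm [-1.5  1.3  0.1]
 wz (cw+) -1.34 or 178.66
 stand-frame F: 0.4124895938930182 -4.8870919169139295
```

Call:
{"method": "carry_out", "body": {
  "rows": [
    {"x": 0,"y": -0.4,"z": 0,"wx": 0,"wy": 0,"wz": 0.25},
    {"x": 0,"y": 0,"z": 0,"wx": 0,"wy": 0,"wz": 0}
  ]
}}

```text
t: 13.25
position: [0.5734, 0.1047, 0.0391]
eef_rot: [2.375, 2.052, 0.002]
ft_force: [1.3, -5.5, -0.9]
gripper_width: 0.0201
grip_force: 59.4
```

```bash
python3 st.py
```

```text
t 13.25 pos [0.5734 0.1047 0.0391] yaw 81.65 tilt [ 2.4e-03 -9.0e-04 -1.0e+00] q [-0.01  0.78  1.68 -0.    0.68  0.14]
 F [ 1.27 -5.54 -0.88] M [-0.851 -0.107  0.213] w 0.020140890988747197 59.409093260765076
 shift tool mm [-1.5  1.3  0.1]
 wz (cw+) -1.54 or 178.46
 stand-frame F: 1.9132454573654645 -5.350425044300946
```

Call:
{"method": "carry_out", "body": {
  "rows": [
    {"x": 0,"y": 0,"z": 0,"wx": 0,"wy": 0,"wz": 0},
    {"x": 0,"y": 0,"z": 0,"wx": 0,"wy": 0,"wz": 0},
    {"x": 0,"y": 0,"z": 0,"wx": 0,"wy": 0,"wz": 0},
    {"x": 0,"y": 0,"z": 0,"wx": 0,"wy": 0,"wz": 0},
    {"x": 0,"y": 0,"z": -10,"wx": 0,"wy": 0,"wz": 0},
    {"x": 0,"y": 0,"z": -30,"wx": 0,"wy": 0,"wz": 0},
    {"x": 0,"y": 0,"z": -40,"wx": 0,"wy": 0,"wz": 0},
    {"x": 0,"y": 0,"z": -40,"wx": 0,"wy": 0,"wz": 0},
    {"x": 0,"y": 0,"z": 0,"wx": 0,"wy": 0,"wz": 0}
  ],
  "fingers": 0.6
}}

```text
t: 14.15
position: [0.5763, 0.1054, 0.1653]
eef_rot: [2.372, 2.047, 0.015]
ft_force: [0.9, -0.6, 0.1]
gripper_width: 0.0511
grip_force: 0.0
```

Call:
{"method": "carry_out", "body": {
  "rows": [
    {"x": -40,"y": 0,"z": 0,"wx": 0,"wy": 0,"wz": 0},
    {"x": -40,"y": 0,"z": 0,"wx": 0,"wy": 0,"wz": 0},
    {"x": -40,"y": 0,"z": 0,"wx": 0,"wy": 0,"wz": 0},
    {"x": -40,"y": 0,"z": 0,"wx": 0,"wy": 0,"wz": 0},
    {"x": -40,"y": 0,"z": 0,"wx": 0,"wy": 0,"wz": 0},
    {"x": -40,"y": 0,"z": 0,"wx": 0,"wy": 0,"wz": 0},
    {"x": -30,"y": 0,"z": 0,"wx": 0,"wy": 0,"wz": 0}
  ]
}}

```text
t: 14.85
position: [0.5322, -0.1641, 0.1589]
eef_rot: [2.38, 2.05, -0.0]
ft_force: [1.1, -0.0, -0.3]
gripper_width: 0.0513
grip_force: 0.0
```

Run:
```python
from h import *
plan([*PO,.15])
a=np.mean([eyes.get_image('top')[0] for _ in range(3)],0).astype(np.uint8)
s=np.mean([eyes.get_image('scene')[0] for _ in range(3)],0).astype(np.uint8)
cv2.imwrite('pics/t3f.png',a);cv2.imwrite('pics/s3f.png',s)
A=cv2.resize(a[150:225,155:305],None,fx=5,fy=5,interpolation=cv2.INTER_CUBIC)
S=cv2.resize(s[225:335,265:435],None,fx=4.4,fy=4.4,interpolation=cv2.INTER_CUBIC)[:,:750] 
S=cv2.resize(s[255:325,335:435],None,fx=5.5,fy=5.5,interpolation=cv2.INTER_CUBIC)[:220]
S2=cv2.resize(s[258:318,360:430],None,fx=5,fy=5,interpolation=cv2.INTER_CUBIC)
o=np.zeros((375+220,750,3),np.uint8);o[:375]=cv2.convertScaleAbs(A,alpha=1.5)
B=cv2.resize(s[262:318,370:425],None,fx=4,fy=4,interpolation=cv2.INTER_CUBIC)[:220];o[375:,:220]=B
C=cv2.resize(s[225:310,265:415],None,fx=2.58,fy=2.58,interpolation=cv2.INTER_CUBIC)[:219];o[375:375+C.shape[0],300:300+C.shape[1]]=C
cv2.imwrite('pics/c5.png',o)
```

```text
t 14.85 pos [ 0.5322 -0.1641  0.1589] yaw 81.49 tilt [ 1.e-04 -2.e-04 -1.e+00] q [-0.5   0.56  1.69 -0.    0.89 -0.35]
 F [ 1.13 -0.03 -0.26] M [ 0.013 -0.004  0.018] w 0.05129053898720217 0.0
 shift tool mm [ 3.541e+02 -2.000e-01  8.900e+00]
```

View pics/c5.png

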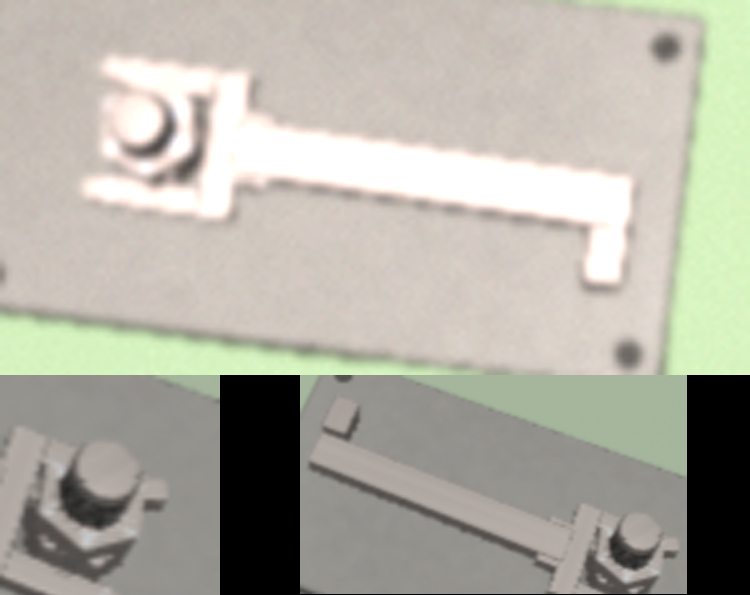

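The spanner is seated on the nut with its handle against the block at (605,225) in the crop. Next is the jam nut's yaw, from its corners in the earlier scene crop (c4).

Run:
```python
from h import *
c=proj('scene',[*(PO-Yd*.03),.03])[0]; x0,y0=int(c[0]-56),int(c[1]-42)
uv=np.array([(462,345),(540,410),(637,382),(648,300),(477,252)])/7-.5+[x0,y0]
P=ray('scene',uv,.056)[:,:2]; d=(P-PO)*1e3
print(np.hypot(*d.T).round(1), np.degrees(np.arctan2(d[:,1],d[:,0])).round(1), (np.degrees(np.arctan2(d[:,1],d[:,0]))%60).round(1))
A=np.c_[2*P,np.ones(5)];ce=np.linalg.lstsq(A,(P**2).sum(1),rcond=None)[0][:2];d=(P-ce)*1e3
print((ce-PO)*1e3,np.hypot(*d.T).round(1),(np.degrees(np.arctan2(d[:,1],d[:,0]))%60).round(1))
s=cv2.imread('pics/s3f.png');cv2.imwrite('pics/c6.png',cv2.convertScaleAbs(cv2.resize(s[265:315,370:430],None,fx=10,fy=10,interpolation=cv2.INTER_CUBIC),alpha=1.1))
```

```text
[21.7 23.3 22.3 19.9 19. ] [ -51.2    1.8   58.1  110.1 -114.3] [ 8.8  1.8 58.1 50.1  5.7]
[2.65674588 0.42873891] [20.5 20.6 20.6 20.5 20.6] [ 2.3  0.8  3.7 57.5 59.5]
```

View pics/c6.png

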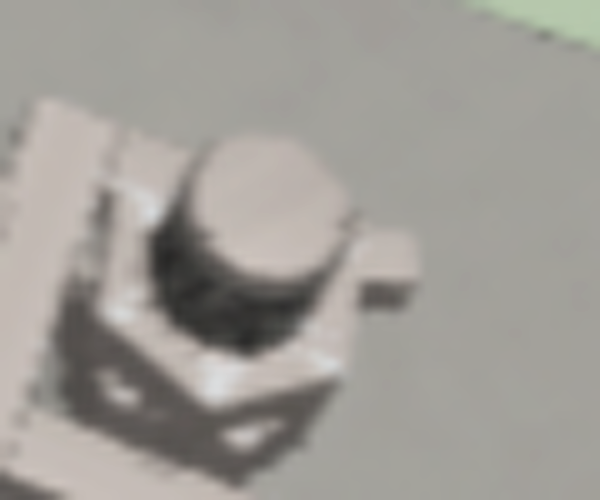

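The jam nut's corners fit a 20.5 mm radius with a yaw of about 0.8° mod 60. I'll move over the post and turn to yaw 180.8, which leaves room on joint 6 for the clockwise turning.

Call:
{"method": "carry_out", "body": {
  "rows": [
    {"x": 39.3,"y": 0,"z": 0,"wx": 0,"wy": 0,"wz": 0},
    {"x": 39.3,"y": 0,"z": 0,"wx": 0,"wy": 0,"wz": 0},
    {"x": 39.3,"y": 0,"z": 0,"wx": 0,"wy": 0,"wz": 0},
    {"x": 39.3,"y": 0,"z": 0,"wx": 0,"wy": 0,"wz": 0},
    {"x": 39.3,"y": 0,"z": 0,"wx": 0,"wy": 0,"wz": 0},
    {"x": 39.3,"y": 0,"z": 0,"wx": 0,"wy": 0,"wz": 0},
    {"x": 39.3,"y": 0,"z": 0,"wx": 0,"wy": 0,"wz": 0},
    {"x": 39.3,"y": 0,"z": 0,"wx": 0,"wy": 0,"wz": 0},
    {"x": 39.3,"y": 0,"z": 0,"wx": 0,"wy": 0,"wz": 0}
  ],
  "fingers": 0.65,
  "squeeze": 60
}}

```text
t: 16.05
position: [0.5835, 0.1914, 0.1589]
eef_rot: [-2.376, -2.055, 0.001]
ft_force: [0.9, -0.4, -0.7]
gripper_width: 0.0558
grip_force: 0.0
```

Call:
{"method": "carry_out", "body": {
  "rows": [
    {"x": 0,"y": 0,"z": 0,"wx": 0,"wy": 0,"wz": -8.3},
    {"x": 0,"y": 0,"z": 0,"wx": 0,"wy": 0,"wz": -8.3},
    {"x": 0,"y": 0,"z": 0,"wx": 0,"wy": 0,"wz": -8.3},
    {"x": 0,"y": 0,"z": 0,"wx": 0,"wy": 0,"wz": -8.3},
    {"x": 0,"y": 0,"z": 0,"wx": 0,"wy": 0,"wz": -8.3},
    {"x": 0,"y": 0,"z": 0,"wx": 0,"wy": 0,"wz": -8.3},
    {"x": 0,"y": 0,"z": 0,"wx": 0,"wy": 0,"wz": -8.3},
    {"x": 0,"y": 0,"z": 0,"wx": 0,"wy": 0,"wz": -8.3},
    {"x": 0,"y": 0,"z": 0,"wx": 0,"wy": 0,"wz": -8.3},
    {"x": 0,"y": 0,"z": 0,"wx": 0,"wy": 0,"wz": -8.3},
    {"x": 0,"y": 0,"z": 0,"wx": 0,"wy": 0,"wz": -8.3},
    {"x": 0,"y": 0,"z": 0,"wx": 0,"wy": 0,"wz": -8}
  ]
}}

```text
t: 17.25
position: [0.5835, 0.1897, 0.1588]
eef_rot: [0.037, -3.14, -0.0]
ft_force: [0.5, -0.2, 0.1]
gripper_width: 0.0552
grip_force: 0.0
```

Call:
{"method": "carry_out", "body": {
  "rows": [
    {"x": 0,"y": 0,"z": 0,"wx": 0,"wy": 0,"wz": 0},
    {"x": 0,"y": 0,"z": 0,"wx": 0,"wy": 0,"wz": 0}
  ]
}}

```text
t: 17.45
position: [0.5839, 0.1891, 0.1588]
eef_rot: [0.022, -3.141, -0.0]
ft_force: [-0.2, -0.6, -0.0]
gripper_width: 0.0555
grip_force: 0.0
```

```bash
python3 -c "
from h import *
plan([*PO,.063],180.8)"
```

```text
t 17.45 pos [0.5839 0.1891 0.1588] yaw -179.2 tilt [-5.e-04  1.e-04 -1.e+00] q [ 0.13  0.62  1.54  0.    0.97 -1.45]
 F [-0.2  -0.57 -0.01] M [ 0.055 -0.047  0.062] w 0.055471067930471504 0.0
 shift tool mm [-0.5 -3.  95.8]
 wz (cw+) 0.0 or -180.0
```

Call:
{"method": "carry_out", "body": {
  "rows": [
    {"x": -0.5,"y": -3,"z": 20,"wx": 0,"wy": 0,"wz": 0},
    {"x": 0,"y": 0,"z": 30,"wx": 0,"wy": 0,"wz": 0},
    {"x": 0,"y": 0,"z": 25,"wx": 0,"wy": 0,"wz": 0},
    {"x": 0,"y": 0,"z": 15,"wx": 0,"wy": 0,"wz": 0},
    {"x": 0,"y": 0,"z": 5.8,"wx": 0,"wy": 0,"wz": 0},
    {"x": 0,"y": 0,"z": 0,"wx": 0,"wy": 0,"wz": 0},
    {"x": 0,"y": 0,"z": 0,"wx": 0,"wy": 0,"wz": 0}
  ]
}}

```text
t: 18.15
position: [0.586, 0.1852, 0.064]
eef_rot: [-0.023, 3.14, 0.0]
ft_force: [-0.4, -0.1, 0.2]
gripper_width: 0.0554
grip_force: 0.0
```

```bash
python3 -c "
from h import *
plan([*PO,.063],180.8)"
```

```text
t 18.15 pos [0.586  0.1852 0.064 ] yaw -179.15 tilt [ 1.8e-03  2.0e-04 -1.0e+00] q [ 0.12  0.76  1.59  0.    0.79 -1.46]
 F [-0.41 -0.11  0.2 ] M [-0.063 -0.034 -0.012] w 0.055362230341532294 0.0
 shift tool mm [1.5 0.9 1. ]
 wz (cw+) 0.05 or -179.95
```

Call:
{"method": "carry_out", "body": {
  "rows": [
    {"x": 0,"y": 0,"z": 0,"wx": 0,"wy": 0,"wz": 0},
    {"x": 0,"y": 0,"z": 0,"wx": 0,"wy": 0,"wz": 0},
    {"x": 0,"y": 0,"z": 0,"wx": 0,"wy": 0,"wz": 0},
    {"x": 0,"y": 0,"z": 0,"wx": 0,"wy": 0,"wz": 0},
    {"x": 0,"y": 0,"z": 0,"wx": 0,"wy": 0,"wz": 0},
    {"x": 0,"y": 0,"z": 0,"wx": 0,"wy": 0,"wz": 0}
  ],
  "fingers": 0,
  "squeeze": 50
}}

```text
t: 18.75
position: [0.5861, 0.1868, 0.0651]
eef_rot: [-0.022, 3.138, 0.005]
ft_force: [-0.8, 5.6, 3.8]
gripper_width: 0.0344
grip_force: 50.7
```

```bash
python3 -c "
from h import *
plan([*PO,.063],180.8)"
```

```text
t 18.75 pos [0.5861 0.1868 0.0651] yaw -179.2 tilt [ 0.0034  0.003  -1.    ] q [ 0.13  0.76  1.59  0.    0.79 -1.46]
 F [-0.76  5.63  3.79] M [ 0.901  0.143 -0.019] w 0.034353473548053785 50.69474511779845
 shift tool mm [ 1.7 -0.7  2.1]
 wz (cw+) -0.0 or 180.0
```

The grip is about 2 mm off in y. I'll reopen, recentre and close again.

Call:
{"method": "carry_out", "body": {
  "rows": [
    {"x": 0,"y": 0,"z": 0,"wx": 0,"wy": 0,"wz": 0},
    {"x": 0,"y": 0,"z": 0,"wx": 0,"wy": 0,"wz": 0},
    {"x": 1.5,"y": 2,"z": 0,"wx": 0,"wy": 0,"wz": 0},
    {"x": 0,"y": 0,"z": 0,"wx": 0,"wy": 0,"wz": 0}
  ],
  "fingers": 0.6
}}

```text
t: 19.15
position: [0.5834, 0.1869, 0.0631]
eef_rot: [0.024, -3.141, 0.0]
ft_force: [-0.2, -0.8, -0.0]
gripper_width: 0.0513
grip_force: 0.0
```

```bash
python3 -c "
from h import *
plan([*PO,.064],180.8)"
```

```text
t 19.15 pos [0.5834 0.1869 0.0631] yaw -179.13 tilt [-4.e-04 -2.e-04 -1.e+00] q [ 0.13  0.76  1.59 -0.    0.78 -1.46]
 F [-0.16 -0.76 -0.02] M [-0.029 -0.006  0.01 ] w 0.05126409702452714 0.0
 shift tool mm [-1.1 -0.8 -0.9]
 wz (cw+) 0.07 or -179.93
```

Call:
{"method": "carry_out", "body": {
  "rows": [
    {"x": 0,"y": 0,"z": 0,"wx": 0,"wy": 0,"wz": 0},
    {"x": 0,"y": 0,"z": 0,"wx": 0,"wy": 0,"wz": 0},
    {"x": 0,"y": 0,"z": 0,"wx": 0,"wy": 0,"wz": 0},
    {"x": 0,"y": 0,"z": 0,"wx": 0,"wy": 0,"wz": 0},
    {"x": 0,"y": 0,"z": 0,"wx": 0,"wy": 0,"wz": 0}
  ],
  "fingers": 0,
  "squeeze": 60
}}

```text
t: 19.65
position: [0.5836, 0.1871, 0.0634]
eef_rot: [0.024, -3.141, -0.0]
ft_force: [-1.0, 1.7, 5.0]
gripper_width: 0.034
grip_force: 60.5
```

```bash
python3 -c "
from h import *
plan([*PO,.064],180.8)"
```

```text
t 19.65 pos [0.5836 0.1871 0.0634] yaw -179.14 tilt [-0.e+00  2.e-04 -1.e+00] q [ 0.13  0.76  1.59  0.    0.78 -1.46]
 F [-1.05  1.65  5.  ] M [ 0.185  0.257 -0.014] w 0.034043198570797746 60.54446056019515
 shift tool mm [-0.8 -1.  -0.6]
 wz (cw+) 0.06 or -179.94
```

```bash
cat > mz.py <<'E'
from h import *
s=status.get_state();R=Ro.from_rotvec(s["eef_rot"]).as_matrix()
print("t",round(s["t"],2),"yaw",np.degrees(np.arctan2(R[1,0],R[0,0])).round(2),"q6",s["q"][5].round(4),"Mz",s["torque"][2].round(3),"M",s["torque"].round(2),"F",s["ft_force"].round(1),"p",(s["position"]*1e3).round(1),"w",s["gripper_width"].round(4))
E
python3 mz.py
```

```text
Traceback (most recent call last):
  File "mz.py", line 3, in <module>
    print("t",round(s["t"],2),"yaw",np.degrees(np.arctan2(R[1,0],R[0,0])).round(2),"q6",s["q"][5].round(4),"Mz",s["torque"][2].round(3),"M",s["torque"].round(2),"F",s["ft_force"].round(1),"p",(s["position"]*1e3).round(1),"w",s["gripper_width"].round(4))
                                                                                                                                                                                                                                 ^^^^^^^^^^^^^^^^^^^^^^^^
AttributeError: 'float' object has no attribute 'round'
```

Call:
{"method": "carry_out", "body": {
  "rows": [
    {"x": 0,"y": 0,"z": -0.4,"wx": 0,"wy": 0,"wz": 2},
    {"x": 0,"y": 0,"z": 0,"wx": 0,"wy": 0,"wz": 4},
    {"x": 0,"y": 0,"z": 0,"wx": 0,"wy": 0,"wz": 4},
    {"x": 0,"y": 0,"z": 0,"wx": 0,"wy": 0,"wz": 0},
    {"x": 0,"y": 0,"z": 0,"wx": 0,"wy": 0,"wz": 0}
  ]
}}

```text
t: 20.15
position: [0.5836, 0.1873, 0.0634]
eef_rot: [-0.248, -3.132, -0.001]
ft_force: [-0.7, 2.4, 2.1]
gripper_width: 0.0342
grip_force: 60.3
```

```bash
python3 mz.py
```

```text
Traceback (most recent call last):
  File "mz.py", line 3, in <module>
    print("t",round(s["t"],2),"yaw",np.degrees(np.arctan2(R[1,0],R[0,0])).round(2),"q6",s["q"][5].round(4),"Mz",s["torque"][2].round(3),"M",s["torque"].round(2),"F",s["ft_force"].round(1),"p",(s["position"]*1e3).round(1),"w",s["gripper_width"].round(4))
                                                                                                                                                                                                                                 ^^^^^^^^^^^^^^^^^^^^^^^^
AttributeError: 'float' object has no attribute 'round'
```

Call:
{"method": "carry_out", "body": {
  "rows": [
    {"x": 0,"y": 0,"z": 0,"wx": 0,"wy": 0,"wz": 3},
    {"x": 0,"y": 0,"z": 0,"wx": 0,"wy": 0,"wz": 3},
    {"x": 0,"y": 0,"z": 0,"wx": 0,"wy": 0,"wz": 0},
    {"x": 0,"y": 0,"z": 0,"wx": 0,"wy": 0,"wz": 0}
  ]
}}

```text
t: 20.55
position: [0.5836, 0.1874, 0.0635]
eef_rot: [-0.411, -3.115, -0.001]
ft_force: [-1.5, 3.1, 1.4]
gripper_width: 0.0343
grip_force: 60.3
```

```bash
python3 mz.py
```

```text
Traceback (most recent call last):
  File "mz.py", line 3, in <module>
    print("t",round(s["t"],2),"yaw",np.degrees(np.arctan2(R[1,0],R[0,0])).round(2),"q6",s["q"][5].round(4),"Mz",s["torque"][2].round(3),"M",s["torque"].round(2),"F",s["ft_force"].round(1),"p",(s["position"]*1e3).round(1),"w",s["gripper_width"].round(4))
                                                                                                                                                                                                                                 ^^^^^^^^^^^^^^^^^^^^^^^^
AttributeError: 'float' object has no attribute 'round'
```

Call:
{"method": "carry_out", "body": {
  "rows": [
    {"x": 0,"y": 0,"z": 0,"wx": 0,"wy": 0,"wz": 3},
    {"x": 0,"y": 0,"z": 0,"wx": 0,"wy": 0,"wz": 3},
    {"x": 0,"y": 0,"z": 0,"wx": 0,"wy": 0,"wz": 0},
    {"x": 0,"y": 0,"z": 0,"wx": 0,"wy": 0,"wz": 0}
  ]
}}

```text
t: 20.95
position: [0.5837, 0.1875, 0.0634]
eef_rot: [0.574, 3.089, 0.001]
ft_force: [-0.5, 5.6, 0.8]
gripper_width: 0.0341
grip_force: 60.2
```

```bash
python3 mz.py
```

```text
Traceback (most recent call last):
  File "mz.py", line 3, in <module>
    print("t",round(s["t"],2),"yaw",np.degrees(np.arctan2(R[1,0],R[0,0])).round(2),"q6",s["q"][5].round(4),"Mz",s["torque"][2].round(3),"M",s["torque"].round(2),"F",s["ft_force"].round(1),"p",(s["position"]*1e3).round(1),"w",s["gripper_width"].round(4))
                                                                                                                                                                                                                                 ^^^^^^^^^^^^^^^^^^^^^^^^
AttributeError: 'float' object has no attribute 'round'
```

Call:
{"method": "carry_out", "body": {
  "rows": [
    {"x": 0,"y": 0,"z": 0,"wx": 0,"wy": 0,"wz": 3},
    {"x": 0,"y": 0,"z": 0,"wx": 0,"wy": 0,"wz": 3},
    {"x": 0,"y": 0,"z": 0,"wx": 0,"wy": 0,"wz": 0},
    {"x": 0,"y": 0,"z": 0,"wx": 0,"wy": 0,"wz": 0}
  ]
}}

```text
t: 21.35
position: [0.5837, 0.1876, 0.0634]
eef_rot: [0.735, 3.054, 0.002]
ft_force: [-0.9, 5.4, 0.6]
gripper_width: 0.0345
grip_force: 60.2
```

```bash
python3 mz.py
```

```text
Traceback (most recent call last):
  File "mz.py", line 3, in <module>
    print("t",round(s["t"],2),"yaw",np.degrees(np.arctan2(R[1,0],R[0,0])).round(2),"q6",s["q"][5].round(4),"Mz",s["torque"][2].round(3),"M",s["torque"].round(2),"F",s["ft_force"].round(1),"p",(s["position"]*1e3).round(1),"w",s["gripper_width"].round(4))
                                                                                                                                                                                                                                 ^^^^^^^^^^^^^^^^^^^^^^^^
AttributeError: 'float' object has no attribute 'round'
```

```bash
sed -i 's/s\["gripper_width"\].round(4)/round(s["gripper_width"],4)/' mz.py; python3 mz.py; python3 -c "
from h import *
s=status.get_state();R=Ro.from_rotvec(s['eef_rot']).as_matrix();print(R.T@[0,1,0])"
```

```text
t 21.35 yaw 152.95 q6 -0.9713 Mz 0.024 M [0.96 0.17 0.02] F [-0.9  5.4  0.6] p [583.7 187.6  63.4] w 0.0345
[0.4547557  0.89061565 0.00101221]
```

Call:
{"method": "carry_out", "body": {
  "rows": [
    {"x": 0.5,"y": 0.9,"z": 0,"wx": 0,"wy": 0,"wz": 0},
    {"x": 0,"y": 0,"z": 0,"wx": 0,"wy": 0,"wz": 3},
    {"x": 0,"y": 0,"z": 0,"wx": 0,"wy": 0,"wz": 3},
    {"x": 0,"y": 0,"z": 0,"wx": 0,"wy": 0,"wz": 0},
    {"x": 0,"y": 0,"z": 0,"wx": 0,"wy": 0,"wz": 0}
  ]
}}

```text
t: 21.85
position: [0.5838, 0.1878, 0.0635]
eef_rot: [0.893, 3.012, -0.0]
ft_force: [-0.1, 3.1, 1.1]
gripper_width: 0.0342
grip_force: 60.2
```

```bash
python3 mz.py
```

```text
t 21.85 yaw 146.97 q6 -0.8647 Mz -0.032 M [ 0.55  0.03 -0.03] F [-0.1  3.1  1.1] p [583.8 187.8  63.5] w 0.0342
```

Call:
{"method": "carry_out", "body": {
  "rows": [
    {"x": 0,"y": 0,"z": 0,"wx": 0,"wy": 0,"wz": 3},
    {"x": 0,"y": 0,"z": 0,"wx": 0,"wy": 0,"wz": 3},
    {"x": 0,"y": 0,"z": 0,"wx": 0,"wy": 0,"wz": 0},
    {"x": 0,"y": 0,"z": 0,"wx": 0,"wy": 0,"wz": 0}
  ]
}}

```text
t: 22.25
position: [0.5839, 0.188, 0.0635]
eef_rot: [1.049, 2.961, 0.0]
ft_force: [0.0, 2.9, -0.0]
gripper_width: 0.0343
grip_force: 60.1
```

```bash
python3 mz.py
```

```text
t 22.25 yaw 140.97 q6 -0.76 Mz -0.02 M [ 0.61 -0.08 -0.02] F [ 0.   2.9 -0. ] p [583.9 188.   63.5] w 0.0343
```

Call:
{"method": "carry_out", "body": {
  "rows": [
    {"x": 0,"y": 0,"z": 0,"wx": 0,"wy": 0,"wz": 3},
    {"x": 0,"y": 0,"z": 0,"wx": 0,"wy": 0,"wz": 3},
    {"x": 0,"y": 0,"z": 0,"wx": 0,"wy": 0,"wz": 0},
    {"x": 0,"y": 0,"z": 0,"wx": 0,"wy": 0,"wz": 0}
  ]
}}

```text
t: 22.65
position: [0.584, 0.1881, 0.0635]
eef_rot: [1.203, 2.902, 0.001]
ft_force: [1.1, 3.4, -0.9]
gripper_width: 0.034
grip_force: 60.1
```

```bash
python3 mz.py
```

```text
t 22.65 yaw 134.96 q6 -0.6553 Mz 0.0 M [ 0.71 -0.18  0.  ] F [ 1.1  3.4 -0.9] p [584.  188.1  63.5] w 0.034
```

Call:
{"method": "carry_out", "body": {
  "rows": [
    {"x": 0,"y": 0,"z": 0,"wx": 0,"wy": 0,"wz": 3},
    {"x": 0,"y": 0,"z": 0,"wx": 0,"wy": 0,"wz": 3},
    {"x": 0,"y": 0,"z": 0,"wx": 0,"wy": 0,"wz": 0},
    {"x": 0,"y": 0,"z": 0,"wx": 0,"wy": 0,"wz": 0}
  ]
}}

```text
t: 23.05
position: [0.5841, 0.1881, 0.0635]
eef_rot: [1.353, 2.834, 0.001]
ft_force: [1.5, 3.6, -1.1]
gripper_width: 0.0344
grip_force: 60.0
```

```bash
python3 mz.py
```

```text
t 23.05 yaw 128.96 q6 -0.5506 Mz -0.016 M [ 0.78 -0.28 -0.02] F [ 1.5  3.6 -1.1] p [584.1 188.1  63.5] w 0.0344
```

Call:
{"method": "carry_out", "body": {
  "rows": [
    {"x": 0.3,"y": 0.9,"z": 0.3,"wx": 0,"wy": 0,"wz": 0},
    {"x": 0,"y": 0,"z": 0,"wx": 0,"wy": 0,"wz": 3},
    {"x": 0,"y": 0,"z": 0,"wx": 0,"wy": 0,"wz": 3},
    {"x": 0,"y": 0,"z": 0,"wx": 0,"wy": 0,"wz": 0},
    {"x": 0,"y": 0,"z": 0,"wx": 0,"wy": 0,"wz": 0}
  ]
}}

```text
t: 23.55
position: [0.5842, 0.1884, 0.0634]
eef_rot: [1.5, 2.76, -0.001]
ft_force: [1.4, 0.4, 1.3]
gripper_width: 0.0342
grip_force: 60.3
```

```bash
python3 mz.py
```

```text
t 23.55 yaw 122.96 q6 -0.4443 Mz 0.013 M [ 0.22 -0.16  0.01] F [1.4 0.4 1.3] p [584.2 188.4  63.4] w 0.0342
```

Call:
{"method": "carry_out", "body": {
  "rows": [
    {"x": 0,"y": 0,"z": 0,"wx": 0,"wy": 0,"wz": 3},
    {"x": 0,"y": 0,"z": 0,"wx": 0,"wy": 0,"wz": 3},
    {"x": 0,"y": 0,"z": 0,"wx": 0,"wy": 0,"wz": 0},
    {"x": 0,"y": 0,"z": 0,"wx": 0,"wy": 0,"wz": 0}
  ]
}}

```text
t: 23.95
position: [0.5844, 0.1885, 0.0634]
eef_rot: [1.642, 2.678, -0.0]
ft_force: [0.9, 0.0, 1.5]
gripper_width: 0.0338
grip_force: 60.3
```

```bash
python3 mz.py
```

```text
t 23.95 yaw 116.97 q6 -0.3398 Mz -0.02 M [ 0.12 -0.17 -0.02] F [0.9 0.  1.5] p [584.4 188.5  63.4] w 0.0338
```

Call:
{"method": "carry_out", "body": {
  "rows": [
    {"x": 0,"y": 0,"z": 0,"wx": 0,"wy": 0,"wz": 3},
    {"x": 0,"y": 0,"z": 0,"wx": 0,"wy": 0,"wz": 3},
    {"x": 0,"y": 0,"z": 0,"wx": 0,"wy": 0,"wz": 0},
    {"x": 0,"y": 0,"z": 0,"wx": 0,"wy": 0,"wz": 0}
  ]
}}

```text
t: 24.35
position: [0.5845, 0.1886, 0.0634]
eef_rot: [1.78, 2.588, 0.0]
ft_force: [1.4, -0.0, 3.2]
gripper_width: 0.0343
grip_force: 60.4
```

```bash
python3 mz.py
```

```text
t 24.35 yaw 110.97 q6 -0.2351 Mz 0.015 M [ 0.08 -0.24  0.01] F [ 1.4 -0.   3.2] p [584.5 188.6  63.4] w 0.0343
```

Call:
{"method": "carry_out", "body": {
  "rows": [
    {"x": 0,"y": 0,"z": 0,"wx": 0,"wy": 0,"wz": 3},
    {"x": 0,"y": 0,"z": 0,"wx": 0,"wy": 0,"wz": 3},
    {"x": 0,"y": 0,"z": 0,"wx": 0,"wy": 0,"wz": 0},
    {"x": 0,"y": 0,"z": 0,"wx": 0,"wy": 0,"wz": 0}
  ]
}}

```text
t: 24.75
position: [0.5846, 0.1886, 0.0634]
eef_rot: [1.912, 2.491, 0.001]
ft_force: [1.8, -0.4, 2.9]
gripper_width: 0.0341
grip_force: 60.4
```

```bash
python3 mz.py
```

```text
t 24.75 yaw 104.97 q6 -0.1305 Mz -0.017 M [ 0.03 -0.33 -0.02] F [ 1.8 -0.4  2.9] p [584.6 188.6  63.4] w 0.0341
```

Call:
{"method": "carry_out", "body": {
  "rows": [
    {"x": 0,"y": 0,"z": 0,"wx": 0,"wy": 0,"wz": 3},
    {"x": 0,"y": 0,"z": 0,"wx": 0,"wy": 0,"wz": 3},
    {"x": 0,"y": 0,"z": 0,"wx": 0,"wy": 0,"wz": 0},
    {"x": 0,"y": 0,"z": 0,"wx": 0,"wy": 0,"wz": 0}
  ]
}}

```text
t: 25.15
position: [0.5847, 0.1887, 0.0634]
eef_rot: [2.04, 2.388, 0.001]
ft_force: [2.6, -0.9, 2.6]
gripper_width: 0.0344
grip_force: 60.4
```

```bash
python3 mz.py
```

```text
t 25.15 yaw 98.97 q6 -0.0258 Mz 0.016 M [-0.   -0.47  0.02] F [ 2.6 -0.9  2.6] p [584.7 188.7  63.4] w 0.0344
```

Call:
{"method": "carry_out", "body": {
  "rows": [
    {"x": 0,"y": 0,"z": 0,"wx": 0,"wy": 0,"wz": 3},
    {"x": 0,"y": 0,"z": 0,"wx": 0,"wy": 0,"wz": 3},
    {"x": 0,"y": 0,"z": 0,"wx": 0,"wy": 0,"wz": 0},
    {"x": 0,"y": 0,"z": 0,"wx": 0,"wy": 0,"wz": 0}
  ]
}}

```text
t: 25.55
position: [0.5848, 0.1887, 0.0634]
eef_rot: [2.162, 2.277, 0.002]
ft_force: [3.5, -0.8, 2.9]
gripper_width: 0.0346
grip_force: 60.4
```

```bash
python3 mz.py
```

```text
t 25.55 yaw 92.97 q6 0.0789 Mz -0.027 M [-0.01 -0.61 -0.03] F [ 3.5 -0.8  2.9] p [584.8 188.7  63.4] w 0.0346
```

Call:
{"method": "carry_out", "body": {
  "rows": [
    {"x": 0,"y": 0,"z": 0,"wx": 0,"wy": 0,"wz": 3},
    {"x": 0,"y": 0,"z": 0,"wx": 0,"wy": 0,"wz": 3},
    {"x": 0,"y": 0,"z": 0,"wx": 0,"wy": 0,"wz": 0},
    {"x": 0,"y": 0,"z": 0,"wx": 0,"wy": 0,"wz": 0}
  ]
}}

```text
t: 25.95
position: [0.585, 0.1887, 0.0634]
eef_rot: [2.279, 2.161, 0.002]
ft_force: [3.7, -0.8, 1.5]
gripper_width: 0.0342
grip_force: 60.4
```

```bash
python3 mz.py
```

```text
t 25.95 yaw 86.97 q6 0.1837 Mz 0.017 M [-0.12 -0.83  0.02] F [ 3.7 -0.8  1.5] p [585.  188.7  63.4] w 0.0342
```

Call:
{"method": "carry_out", "body": {
  "rows": [
    {"x": 0,"y": 0,"z": 0,"wx": 0,"wy": 0,"wz": 3},
    {"x": 0,"y": 0,"z": 0,"wx": 0,"wy": 0,"wz": 3},
    {"x": 0,"y": 0,"z": 0,"wx": 0,"wy": 0,"wz": 0},
    {"x": 0,"y": 0,"z": 0,"wx": 0,"wy": 0,"wz": 0}
  ]
}}

```text
t: 26.35
position: [0.5851, 0.1887, 0.0634]
eef_rot: [2.388, 2.039, 0.003]
ft_force: [5.2, -0.9, 1.7]
gripper_width: 0.0341
grip_force: 60.4
```

```bash
python3 mz.py
```

```text
t 26.35 yaw 80.99 q6 0.288 Mz -0.026 M [-0.12 -0.86 -0.03] F [ 5.2 -0.9  1.7] p [585.1 188.7  63.4] w 0.0341
```

Call:
{"method": "carry_out", "body": {
  "rows": [
    {"x": 0,"y": 1.6,"z": 0.2,"wx": 0,"wy": 0,"wz": 0},
    {"x": 0,"y": 0,"z": 0,"wx": 0,"wy": 0,"wz": 3},
    {"x": 0,"y": 0,"z": 0,"wx": 0,"wy": 0,"wz": 3},
    {"x": 0,"y": 0,"z": 0,"wx": 0,"wy": 0,"wz": 0},
    {"x": 0,"y": 0,"z": 0,"wx": 0,"wy": 0,"wz": 0}
  ]
}}

```text
t: 26.85
position: [0.5854, 0.1886, 0.0634]
eef_rot: [-2.492, -1.912, 0.001]
ft_force: [3.2, -0.9, 5.4]
gripper_width: 0.0341
grip_force: 60.7
```

```bash
python3 mz.py
```

```text
t 26.85 yaw 75.0 q6 0.3918 Mz -0.054 M [-0.07 -0.5  -0.05] F [ 3.2 -0.9  5.4] p [585.4 188.6  63.4] w 0.0341
```

Call:
{"method": "carry_out", "body": {
  "rows": [
    {"x": 0,"y": 0,"z": 0,"wx": 0,"wy": 0,"wz": 3},
    {"x": 0,"y": 0,"z": 0,"wx": 0,"wy": 0,"wz": 3},
    {"x": 0,"y": 0,"z": 0,"wx": 0,"wy": 0,"wz": 0},
    {"x": 0,"y": 0,"z": 0,"wx": 0,"wy": 0,"wz": 0}
  ]
}}

```text
t: 27.25
position: [0.5856, 0.1886, 0.0634]
eef_rot: [-2.589, -1.779, 0.0]
ft_force: [2.2, 0.1, 5.2]
gripper_width: 0.0344
grip_force: 60.7
```

```bash
python3 mz.py
```

```text
t 27.25 yaw 69.0 q6 0.4965 Mz 0.034 M [-0.07 -0.48  0.03] F [2.2 0.1 5.2] p [585.6 188.6  63.4] w 0.0344
```

Call:
{"method": "carry_out", "body": {
  "rows": [
    {"x": 0,"y": 0,"z": 0,"wx": 0,"wy": 0,"wz": 3},
    {"x": 0,"y": 0,"z": 0,"wx": 0,"wy": 0,"wz": 3},
    {"x": 0,"y": 0,"z": 0,"wx": 0,"wy": 0,"wz": 0},
    {"x": 0,"y": 0,"z": 0,"wx": 0,"wy": 0,"wz": 0}
  ]
}}

```text
t: 27.65
position: [0.5857, 0.1885, 0.0633]
eef_rot: [-2.678, -1.642, 0.0]
ft_force: [2.7, -0.4, 4.7]
gripper_width: 0.0341
grip_force: 60.7
```

```bash
python3 mz.py
```

```text
t 27.65 yaw 63.03 q6 0.6008 Mz 0.059 M [-0.09 -0.5   0.06] F [ 2.7 -0.4  4.7] p [585.7 188.5  63.3] w 0.0341
```

Call:
{"method": "carry_out", "body": {
  "rows": [
    {"x": 0,"y": 0,"z": 0,"wx": 0,"wy": 0,"wz": 3},
    {"x": 0,"y": 0,"z": 0,"wx": 0,"wy": 0,"wz": 3},
    {"x": 0,"y": 0,"z": 0,"wx": 0,"wy": 0,"wz": 0},
    {"x": 0,"y": 0,"z": 0,"wx": 0,"wy": 0,"wz": 0}
  ]
}}

```text
t: 28.05
position: [0.5858, 0.1884, 0.0633]
eef_rot: [2.759, 1.502, -0.0]
ft_force: [3.0, 0.0, 5.3]
gripper_width: 0.0342
grip_force: 60.7
```

```bash
python3 mz.py
```

```text
t 28.05 yaw 57.13 q6 0.7045 Mz 0.349 M [-0.13 -0.56  0.35] F [3.  0.  5.3] p [585.8 188.4  63.3] w 0.0342
```

Contact shows at yaw ≈63.5–64 (Mz goes 0.03 → 0.06 → 0.35). The target is yaw ≈14.5: 45° plus about 5° of held-nut play.

Call:
{"method": "carry_out", "body": {
  "rows": [
    {"x": 0.4,"y": 0.7,"z": 0,"wx": 0,"wy": 0,"wz": 0},
    {"x": 0,"y": 0,"z": 0,"wx": 0,"wy": 0,"wz": 0},
    {"x": 0,"y": 0,"z": 0,"wx": 0,"wy": 0,"wz": 3},
    {"x": 0,"y": 0,"z": 0,"wx": 0,"wy": 0,"wz": 3},
    {"x": 0,"y": 0,"z": 0,"wx": 0,"wy": 0,"wz": 0},
    {"x": 0,"y": 0,"z": 0,"wx": 0,"wy": 0,"wz": 0}
  ],
  "squeeze": 90
}}

```text
t: 28.65
position: [0.586, 0.1884, 0.0635]
eef_rot: [2.834, 1.356, -0.002]
ft_force: [1.5, -1.0, 7.0]
gripper_width: 0.0337
grip_force: 91.4
```

```bash
python3 mz.py
```

```text
t 28.65 yaw 51.13 q6 0.8089 Mz 0.315 M [-0.1  -0.33  0.31] F [ 1.5 -1.   7. ] p [586.  188.4  63.5] w 0.0337
```

Call:
{"method": "carry_out", "body": {
  "rows": [
    {"x": 0,"y": 0,"z": 0,"wx": 0,"wy": 0,"wz": 3},
    {"x": 0,"y": 0,"z": 0,"wx": 0,"wy": 0,"wz": 3},
    {"x": 0,"y": 0,"z": 0,"wx": 0,"wy": 0,"wz": 3},
    {"x": 0,"y": 0,"z": 0,"wx": 0,"wy": 0,"wz": 3},
    {"x": 0,"y": 0,"z": 0,"wx": 0,"wy": 0,"wz": 0},
    {"x": 0,"y": 0,"z": 0,"wx": 0,"wy": 0,"wz": 0}
  ]
}}

```text
t: 29.25
position: [0.5862, 0.1882, 0.0635]
eef_rot: [2.959, 1.052, -0.001]
ft_force: [1.7, -1.6, 7.4]
gripper_width: 0.0333
grip_force: 91.4
```

```bash
python3 mz.py; python3 -c "
from h import *
s=cv2.imwrite('pics/s4f.png',eyes.get_image('scene')[0])"
```

```text
t 29.25 yaw 39.14 q6 1.0184 Mz 0.331 M [-0.3  -0.43  0.33] F [ 1.7 -1.6  7.4] p [586.2 188.2  63.5] w 0.0333
```

Call:
{"method": "carry_out", "body": {
  "rows": [
    {"x": 0,"y": 0,"z": 0,"wx": 0,"wy": 0,"wz": 3},
    {"x": 0,"y": 0,"z": 0,"wx": 0,"wy": 0,"wz": 3},
    {"x": 0,"y": 0,"z": 0,"wx": 0,"wy": 0,"wz": 3},
    {"x": 0,"y": 0,"z": 0,"wx": 0,"wy": 0,"wz": 3},
    {"x": 0,"y": 0,"z": 0,"wx": 0,"wy": 0,"wz": 0},
    {"x": 0,"y": 0,"z": 0,"wx": 0,"wy": 0,"wz": 0}
  ]
}}

```text
t: 29.9
position: [0.5864, 0.188, 0.0635]
eef_rot: [3.053, 0.737, -0.001]
ft_force: [2.3, -1.7, 6.3]
gripper_width: 0.0333
grip_force: 91.3
```

```bash
python3 mz.py
```

```text
t 29.9 yaw 27.15 q6 1.2278 Mz 0.267 M [-0.41 -0.47  0.27] F [ 2.3 -1.7  6.3] p [586.4 188.   63.5] w 0.0333
```

Call:
{"method": "carry_out", "body": {
  "rows": [
    {"x": 0,"y": 0,"z": 0,"wx": 0,"wy": 0,"wz": 3},
    {"x": 0,"y": 0,"z": 0,"wx": 0,"wy": 0,"wz": 3},
    {"x": 0,"y": 0,"z": 0,"wx": 0,"wy": 0,"wz": 3},
    {"x": 0,"y": 0,"z": 0,"wx": 0,"wy": 0,"wz": 3.3},
    {"x": 0,"y": 0,"z": 0,"wx": 0,"wy": 0,"wz": 0},
    {"x": 0,"y": 0,"z": 0,"wx": 0,"wy": 0,"wz": 0}
  ]
}}

```text
t: 30.5
position: [0.5865, 0.1877, 0.0635]
eef_rot: [3.114, 0.406, -0.001]
ft_force: [2.8, -3.7, 7.1]
gripper_width: 0.0332
grip_force: 91.3
```

```bash
python3 mz.py
```

```text
t 30.5 yaw 14.85 q6 1.4426 Mz 0.407 M [-0.52 -0.46  0.41] F [ 2.8 -3.7  7.1] p [586.5 187.7  63.5] w 0.0332
```

Tightened. Now release gently, rise and check.

Call:
{"method": "carry_out", "body": {
  "rows": [
    {"x": 0,"y": 0,"z": 0,"wx": 0,"wy": 0,"wz": 0},
    {"x": 0,"y": 0,"z": 0,"wx": 0,"wy": 0,"wz": 0},
    {"x": 0,"y": 0,"z": 0,"wx": 0,"wy": 0,"wz": 0},
    {"x": 0,"y": 0,"z": 0,"wx": 0,"wy": 0,"wz": 0},
    {"x": 0,"y": 0,"z": -10,"wx": 0,"wy": 0,"wz": 0},
    {"x": 0,"y": 0,"z": -30,"wx": 0,"wy": 0,"wz": 0},
    {"x": 0,"y": 0,"z": -40,"wx": 0,"wy": 0,"wz": 0},
    {"x": 0,"y": 0,"z": -40,"wx": 0,"wy": 0,"wz": 0}
  ],
  "fingers": 0.65
}}

```text
t: 31.3
position: [0.5859, 0.1885, 0.1843]
eef_rot: [-3.116, -0.399, 0.003]
ft_force: [0.8, 0.8, -0.1]
gripper_width: 0.0556
grip_force: 0.0
```

Call:
{"method": "carry_out", "body": {
  "rows": [
    {"x": -30,"y": -25,"z": 0,"wx": 0,"wy": 0,"wz": 0},
    {"x": -30,"y": 40,"z": 0,"wx": 0,"wy": 0,"wz": 0},
    {"x": -20,"y": 45,"z": 0,"wx": 0,"wy": 0,"wz": 0},
    {"x": -10,"y": 45,"z": 0,"wx": 0,"wy": 0,"wz": 0},
    {"x": -10,"y": 45,"z": 0,"wx": 0,"wy": 0,"wz": 0},
    {"x": 0,"y": 45,"z": 0,"wx": 0,"wy": 0,"wz": 0},
    {"x": 0,"y": 45,"z": 0,"wx": 0,"wy": 0,"wz": 0},
    {"x": 0,"y": 45,"z": 0,"wx": 0,"wy": 0,"wz": 0},
    {"x": 0,"y": 0,"z": 0,"wx": 0,"wy": 0,"wz": 0},
    {"x": 0,"y": 0,"z": 0,"wx": 0,"wy": 0,"wz": 0}
  ]
}}

```text
t: 32.3
position: [0.5612, -0.1134, 0.1834]
eef_rot: [-3.116, -0.395, 0.0]
ft_force: [-0.8, 0.2, -0.1]
gripper_width: 0.0555
grip_force: 0.0
```

Run:
```python
from h import *
exec(open('mz.py').read())
a=np.mean([eyes.get_image('top')[0] for _ in range(3)],0).astype(np.uint8)
s=np.mean([eyes.get_image('scene')[0] for _ in range(3)],0).astype(np.uint8)
A=cv2.convertScaleAbs(cv2.resize(a[150:215,155:305],None,fx=5,fy=5,interpolation=cv2.INTER_CUBIC),alpha=1.2)
B=cv2.resize(s[225:315,265:430],None,fx=4.5,fy=4.5,interpolation=cv2.INTER_CUBIC)[120:,:750]
o=np.zeros((A.shape[0]+B.shape[0],750,3),np.uint8);o[:A.shape[0]]=A;o[A.shape[0]:,:B.shape[1]]=B
print(o.shape);cv2.imwrite('pics/c7.png',o[:600])
```

```text
t 32.3 yaw 14.43 q6 0.924 Mz 0.026 M [0.04 0.02 0.03] F [-0.8  0.2 -0.1] p [ 561.2 -113.4  183.4] w 0.0555
(610, 750, 3)
```

View pics/c7.png

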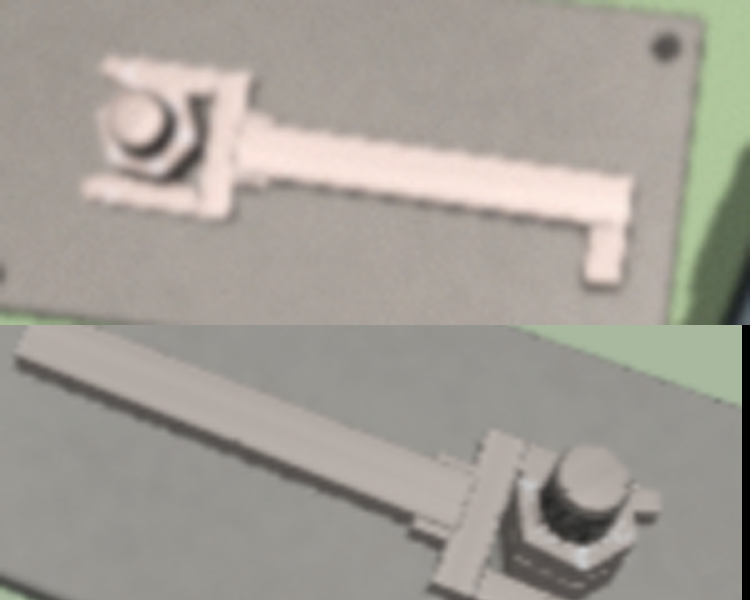

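The spanner has not moved: it is still on the nut with its handle against the block at (605,225), and the jam nut sits at its tightened yaw. The robot is clear, so I'm handing in.

```bash
python3 -c "
from station import ctrl
print(ctrl.job_done())"
```

```text
the job is handed in; nothing more can be done
None
```

The job is handed in at about 33 s. The wide spanner is home on the lower nut, flat on the plate with its handle against the stop block. The jam nut is tightened about 49° past felt contact (contact judged to within about 2°), roughly an eighth of a turn once the lower nut's play is taken off. The small spanner and spare nut were not touched.

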